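Load the furnace tray with two crucibles and their lids

ROBOT

A 6-joint arm with a two-finger parallel gripper is mounted at the origin on the work surface. World frame = base frame: x ahead of the robot, y to its left, z up, the work surface at z = 0. Lengths are in mm, angles in rad, forces in N, time in s.
With the tool pointing down it reaches from about 350 to 775 mm from the base axis. Payload 7.3 kg.
Tool frame: the origin (TCP) lies between the finger pads; the fingertips stand 17 mm ahead of it and the grasp point (between the pads) lies 2 mm behind it; z points along the fingers, y is the direction in which the jaws open and shut (so a half turn about z gives the same grasp; the last joint's range is limited). The gripper opens to 92 mm and grips with 3 to 60 N. Pads are 19 mm wide; open, the fingers measure 130 mm over their backs; the gripper's body (75 mm by 190 mm) begins 47 mm behind the grasp point.
Start: joints at [0.955, 0.342, 1.524, -0, 1.275, -0.146], TCP at [237.66, 468.146, 243.741] pointing down, gripper open.
Joint ranges: [-2.53, 2.53], [-0.77, 2.02], [0.04, 2.7], [-1, 4.14], [0.28, 2.66], [-3.11, 3.11]. Speed limits (rad/s): [2.57, 2.57, 3.14, 3.14, 3.14, 3.14].

INTERFACE

Orientations are given as [roll, pitch, yaw] about the fixed x, y, z axes, in that order (R = Rz(yaw) Ry(pitch) Rx(roll)).
In Python, from plant import get_obs, capture, get_calibration, close_job gives the robot as it stands.
- The arm moves only by the tool carry_out, never from a script. Its argument "moves" is one flat list of numbers, 7 for each row, row after row: the shift along the tool's x, y, z normalised to -1 to 1, where 1 is 40 cm, then the turn, a rotation vector about the tool's x, y, z normalised to -1 to 1, where 1 is 30 degrees, then the opening, from 0 (shut) to 1 (fully open). A call has exactly 8 rows; each row is the pose to reach, as a shift and turn from the pose measured when the call began, along the tool's axes at that moment; what a row does not reach only later rows make up. A row lasts 1/10 s, in which the tool goes at most 50 mm and 8.59 degrees, less where a joint would pass 70% of its speed; a pose out of reach is approached as far as the arm can. A call with a number of a shift or a turn outside -1 to 1 is refused whole. A call with a gripper value outside its range is refused whole. The fingers move at their own pace and stop on an object; the grip force is fixed at half the most. Time passes only in rows, so rows that repeat a pose let the fingers close, or fill a call up. It gives the time, the measured TCP pose, the force and the opening at its end, in the units of the state.
- get_obs(): the state, without advancing time (a new reading comes with each control period).
- capture(name): name is "scene" or "top" or "wrist"; returns the picture (420x560x3 uint8, red, green, blue); there is no depth.
- get_calibration(name): a dict with "vfov" (degrees; the focal length in pixels is half the picture's height over the tangent of half this angle, whatever the lens; pixels are square), "cx", "cy" (the principal point, pixels), "dist" ([k1, k2, p1, p2, k3] as OpenCV has them; the pictures are not rectified), "cam_to_world" (4x4, takes a point from camera to world coordinates). Camera axes: x right, y up, looking along -z (the intrinsics and any distortion apply to the point x, -y, -z); pixel columns grow to the right and rows downward; lengths in mm; the calibration is good to about 2 mm. A picture is of the moment at which its call begins: read the wrist's pose just before it. get_calibration takes no time and is no camera call; for the wrist camera it gives the pose at the moment of the call.
- close_job(): hands the job in, once; it reports no verdict.
The state is a dict: "time": time; "joint_positions": joint angles; "dq": joint speeds; "tau": joint torques, N m; "tool_pos": TCP position; "tcp_rot": TCP orientation; "contact_force": force on the tool from outside, world axes, zero at the start; "moment": the same for the moment, N m; "grip_width": finger opening in mm.
Only numpy, scipy, OpenCV 4.12 (cv2) and the standard library are available. Lean on these libraries where they do the work, as an engineer would, in place of code of your own. Each camera call takes 0.05 s, during which the arm holds its last target.

TASK

Get the furnace tray ready for ashing: stand the larger porcelain crucible in the setter with the wider hollow and the smaller one in the setter with the narrower hollow, sitting down in the middle of the hollow, and cover each with its own lid, knob up, centred and flat on the rim. Keep the crucibles upright all the while, and leave the straight-sided beaker, the evaporating dish and its wide lid where they are.

Things in the scene. Friction and masses are not known exactly. Their poses are not given: they have to be found in the camera images.
- crucible_large_mid (a point): glazed white porcelain; the larger of two open crucibles, a round cup standing upright and loose on the bench: 56 mm across the rim, 50 mm high, rounding in to a foot 36 mm across; wall 3 mm, nearly vertical over the upper half; about 75 g. Point: on its axis, half-way up (25 mm above its underside). z axis up through the mouth. May be gripped across the outside of the upper half.
- crucible_small_mid (a point): glazed white porcelain; the smaller of the two open crucibles, same form, upright and loose: 40 mm across the rim, 38 mm high, foot 26 mm across, wall 3 mm, nearly vertical over the upper half; about 35 g. Point: on its axis, half-way up (19 mm above its underside). z axis up through the mouth.
- lid_large_mid (a point): glazed white porcelain; lid of the larger crucible: flat disc 66 mm across, 5 mm thick, with a knob in the middle (a 10 mm neck from 5 to 10 mm above the underside, then a 16 mm wide head up to 21 mm). Lies flat and loose on the bench, knob up; about 40 g. Its flat underside simply rests on a rim. Point: on its axis, 10.5 mm above the underside. z axis up through the knob.
- lid_small_mid (a point): glazed white porcelain; lid of the smaller crucible: as the larger crucible's lid with the same knob and heights, but the disc is 50 mm across; about 25 g. Lies knob up. Point: on its axis, 10.5 mm above the underside. z axis up.
- lid_wide_mid (a point): glazed white porcelain; the widest lid, 88 mm across, which belongs to the evaporating dish and to neither crucible; same knob and heights. Point: on its axis, 10.5 mm above the underside.
- beaker_mid (a point): glazed white porcelain; a straight-sided cylindrical beaker, not a crucible: 48 mm across from rim to foot, 62 mm high, upright. Point: on its axis, half-way up (31 mm).
- dish_mid (a point): glazed white porcelain; an open evaporating dish, wide and shallow, with a small pouring lip: 84 mm across, 30 mm high, upright. Point: on its axis, half-way up (15 mm).
- tray: the furnace tray: a fixed shallow sheet-steel tray, 116 mm along its x and 220 mm along its y, rim 18 mm above the bench, floor 3 mm thick, with a low wire handle at each y end (reaching 135 mm from the middle, up to 19 mm high). Two square setters lie in it side by side along its y. Origin: centre of its underside, on the bench.
- setter_large: cream firebrick setter block fixed in the tray, 92 x 92 mm, 22 mm thick, with the wider round hollow in its top: 57 mm across, 6 mm deep, the seat for the foot of the larger crucible. Origin: centre of its underside, on the tray floor (3 mm above the bench), so the hollow's floor is 16 mm and the block's top 22 mm above the origin. z up. May be in either place in the tray.
- setter_small: cream firebrick setter block fixed in the tray, same block, with the narrower round hollow: 43 mm across, 6 mm deep, the seat for the smaller crucible. Origin: centre of its underside, on the tray floor; hollow's floor 16 mm and top 22 mm above the origin. May be in either place in the tray.
There are look-alikes about, which are no part of the job. What is shaped like the part that bears lid_large_mid but blue or turquoise is not meant.

How it is judged:
By the outcome, as a careful person would: the job done as asked, in the order asked, and still so for the second after the job is handed in, with the robot touching nothing.
It also fails if it takes over 96 s, if anything falls off the work surface, if the arm or the gripper's body presses on something with over 40 N, if the wrist force passes 120 N, or if a joint passes its speed limit or range.

## Working session

There is one attempt and no reset: what is moved stays moved. The work goes in short steps, Python scripts to look and compute and a tool call to move; the robot and the scene stay as the last step left them, time stands still between calls to the robot, and variables do not carry over. Pictures are saved under pics/ and viewed, and the job is handed in when it is done.

Besides the shell and the picture viewer there is one more tool, called after "Call:" in YAML: its name, and indented under it one key for each argument. carry_out: Moves the arm, as the interface text tells. Scaled input: -1 to 1 covers 40 cm each way for a shift and 30 degrees each way for a turn. Its arguments: {"type":"object","properties":{"moves":{"type":"array","items":{"type":"number"}}},"required":["moves"]}

```bash
ls; mkdir -p pics; python3 - <<'E'
from plant import *
import cv2
o=get_obs(); print(o)
for n in ("scene","top","wrist"):
    c=get_calibration(n); print(n,c)
    im=capture(n); cv2.imwrite(f"pics/{n}0.png",im[:,:,::-1])
E
```

```text
pics
{'time': 0.0, 'joint_positions': array([ 9.55015981e-01,  3.42704376e-01,  1.52502319e+00, -1.41559067e-07,
        1.27538905e+00, -1.45987974e-01]), 'dq': array([-0.00166073,  0.00066646, -0.00041451,  0.00223735, -0.00059956,
       -0.00146071]), 'tau': array([ 2.37043561e-03, -4.31246209e+01, -2.44228417e+01,  7.20440643e-02,
        5.58807410e-02, -1.31952056e-04]), 'tool_pos': array([237.41973106, 467.82054272, 243.05230879]), 'tcp_rot': array([-3.14008488e+00, -2.21556637e-04,  2.67180016e+00]), 'contact_force': array([ 1.21482406,  0.43640698, -0.26779066]), 'moment': array([-0.04485685,  0.03031545,  0.00442348]), 'grip_width': 91.74919230218354}
scene {'vfov': 53.76949782137189, 'cx': 281.2355167775306, 'cy': 206.97322951396256, 'dist': array([-0.11698261,  0.        ,  0.        ,  0.        ,  0.        ]), 'cam_to_world': array([[-6.23403227e-01, -4.94614973e-01,  6.05577778e-01,
         1.09540782e+03],
       [ 7.81899690e-01, -3.93226812e-01,  4.83741200e-01,
         4.78187290e+02],
       [-1.13622123e-03,  7.75066902e-01,  6.31878158e-01,
         6.675830
[... 443 characters left out ...]
00],
       [ 5.26480348e-03,  1.35846718e-01,  9.90715878e-01,
         1.12813677e+03],
       [ 0.00000000e+00,  0.00000000e+00,  0.00000000e+00,
         1.00000000e+00]])}
wrist {'vfov': 64.81016136257027, 'cx': 281.2662661443156, 'cy': 208.9663582217317, 'dist': array([-0.03969308,  0.        ,  0.        ,  0.        ,  0.        ]), 'cam_to_world': array([[ 4.52676251e-01, -8.64249669e-01, -2.19446396e-01,
         1.77911248e+02],
       [ 8.91672339e-01,  4.38156672e-01,  1.13750477e-01,
         4.98029504e+02],
       [-2.15690918e-03, -2.47166420e-01,  9.68970644e-01,
         3.84193849e+02],
       [ 0.00000000e+00,  0.00000000e+00,  0.00000000e+00,
         1.00000000e+00]])}
```

View pics/scene0.png

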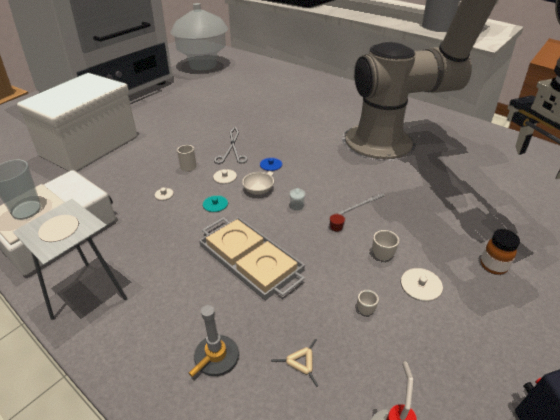

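View pics/top0.png

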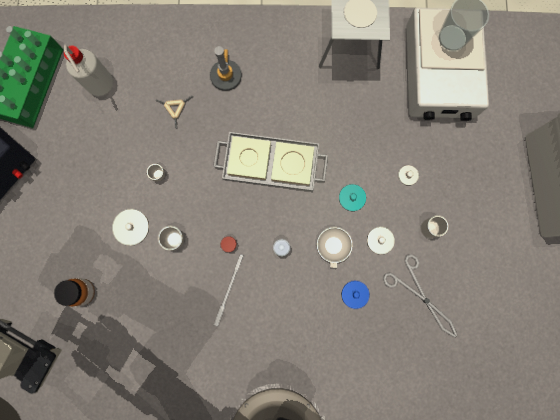

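View pics/wrist0.png

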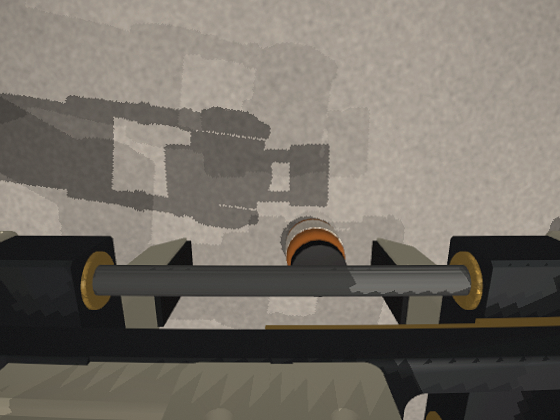

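Scene and top views agree. Candidates in the top view:
- **Crucibles:** large (171,238), small (156,172). The beaker at (435,227) could be confused with them.
- **Lids:** wide (130,227), ~37 px. Large (381,240), ~27 px. Small (409,175), ~20 px. The teal (352,197) and blue (355,294) lids are decoys.
- **Other:** dish (334,244), glass item (282,247).
- **Hollows:** left (248,157) looks narrower, right (292,163) wider.

Next I'll measure these and check them in a crop.

```bash
cat > h.py <<'E'
from plant import *
import cv2, numpy as np
from scipy.spatial.transform import Rotation as Ro
def K(c):
    f=210/np.tan(np.radians(c['vfov'])/2); return np.array([[f,0,c['cx']],[0,f,c['cy']],[0,0,1.]])
def ray(c,px):
    p=cv2.undistortPoints(np.float64(px).reshape(-1,1,2),K(c),np.float64(c['dist'])).reshape(-1,2)
    d=np.c_[p[:,0],-p[:,1],-np.ones(len(p))]@c['cam_to_world'][:3,:3].T
    return c['cam_to_world'][:3,3],d
def toplane(c,px,z):
    o,d=ray(c,px); return o+d*((z-o[2])/d[:,2])[:,None]
def proj(c,P):
    P=np.atleast_2d(P); q=(P-c['cam_to_world'][:3,3])@c['cam_to_world'][:3,:3]
    q=q*[1,-1,-1]; return cv2.projectPoints(q,np.zeros(3),np.zeros(3),K(c),np.float64(c['dist']))[0].reshape(-1,2)
def circ(pts):
    A=np.c_[2*pts[:,:2],np.ones(len(pts))]; s=np.linalg.lstsq(A,(pts[:,:2]**2).sum(1),rcond=None)[0]
    r=np.sqrt(s[2]+s[0]**2+s[1]**2); e=np.abs(np.hypot(*(pts[:,:2]-s[:2]).T)-r)
    return s[0],s[1],r,e.mean()
def obs():
    o=get_obs(); return o,Ro.from_euler('xyz',o['tcp_rot'])
def rel(target,yaw=None,o=None):
    """shift (norm) & turn(norm) from now to world target, tool down"""
    o,R=obs(); d=R.inv().apply(np.array(target)-o['tool_pos'])/400
    t=np.zeros(3)
    if yaw is None: yaw=o['tcp_rot'][2]
    t=(R.inv()*Ro.from_euler('xyz',[np.pi,0,yaw])).as_rotvec()/np.radians(30)
    return np.round(d,4),np.round(t,3)
E
python3 - <<'E'
from h import *
im=cv2.imread('pics/top0.png')
cv2.imwrite('pics/t_l.png',cv2.resize(im[120:270,100:310],None,fx=3.8,fy=3.8,interpolation=cv2.INTER_CUBIC))
cv2.imwrite('pics/t_r.png',cv2.resize(im[120:320,290:470],None,fx=2.9,fy=2.9,interpolation=cv2.INTER_CUBIC))
c=get_calibration('top')
for n,p,z in [('Lc',(171,238),50),('Sc',(156,172),38),('Llid',(381,240),5),('Slid',(409,175),5),('wide',(130,227),5),('bk',(437,226),62),('hl',(248,157),25),('hr',(292,163),25)]:
    print(n,toplane(c,p,z).round(0))
E
```

```text
Lc [[444. 247.  50.]]
Sc [[601. 293.  38.]]
Llid [[ 449. -242.    5.]]
Slid [[ 608. -314.    5.]]
wide [[473. 358.   5.]]
bk [[ 478. -360.   62.]]
hl [[642.  77.  25.]]
hr [[629. -28.  25.]]
```

View pics/t_l.png

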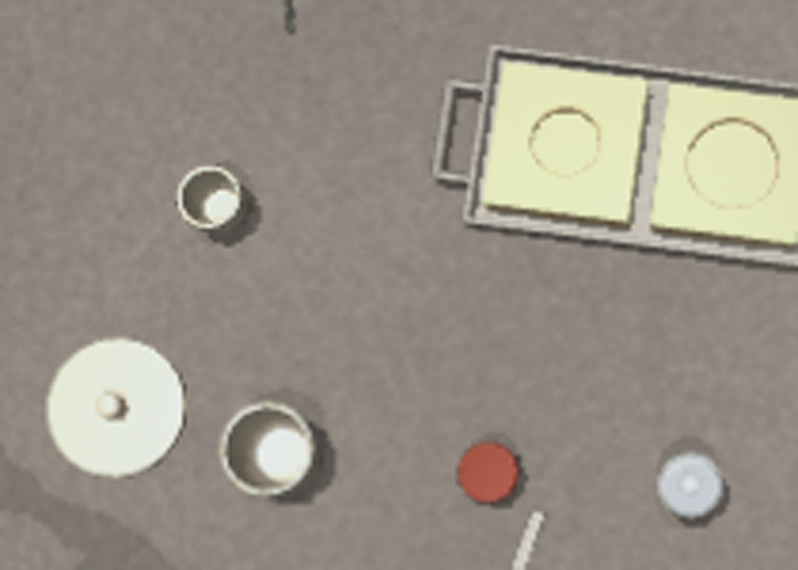

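View pics/t_r.png

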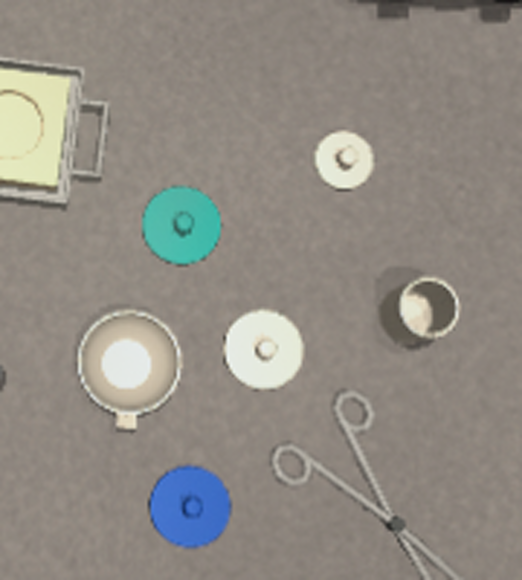

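Identities confirmed: the white lids are ~66 and ~50 mm, the narrower hollow is on the left (+y) and the wider on the right. Next I'll refine the top-view measurements, then move to a hover over the large crucible.

```bash
python3 - <<'E'
from h import *
im=cv2.imread('pics/top0.png'); c=get_calibration('top'); hsv=cv2.cvtColor(im,cv2.COLOR_BGR2HSV)
m=(hsv[...,2]>185).astype('uint8')
cs,_=cv2.findContours(m,cv2.RETR_EXTERNAL,cv2.CHAIN_APPROX_NONE)
for k in cs:
    if cv2.contourArea(k)<150: continue
    b=cv2.boundingRect(k)
    if b[1]<110 or b[1]>310: continue
    for z in (5,25):
        P=toplane(c,k.reshape(-1,2).astype(float),z); print(b,z,np.round(circ(P),1), np.round(cv2.minAreaRect(P[:,:2].astype('float32'))[0],1),np.round(cv2.minAreaRect(P[:,:2].astype('float32'))[1:][0],1),cv2.minAreaRect(P[:,:2].astype('float32'))[2])
print(toplane(c,[(170.5,237.9)],50),toplane(c,[(155.0,172.1)],38))
print(rel([444,232,200],np.pi/2))
E
```

```text
(342, 281, 27, 27) 5 [ 320.7 -179.8   30.2    0.6] [ 321.  -180.1] [60.9 60. ] 45.41187286376953
(342, 281, 27, 27) 25 [ 321.4 -176.8   29.7    0.6] [ 321.7 -177.1] [59.9 58.9] 45.41182327270508
(274, 240, 15, 15) 5 [ 4.299e+02 -4.700e+00  1.700e+01  4.000e-01] [429.8  -4.4] [33.2 33.2] 0.7119485139846802
(274, 240, 15, 15) 25 [ 4.287e+02 -4.800e+00  1.670e+01  4.000e-01] [428.6  -4.4] [32.6 32.6] 0.7128626704216003
(321, 232, 27, 27) 5 [ 436.7 -130.    31.     0.5] [ 436.1 -130.2] [61.8 62. ] 0.6259071230888367
(321, 232, 27, 27) 25 [ 435.4 -127.8   30.4    0.5] [ 434.8 -128. ] [60.7 60.9] 0.6259933114051819
(367, 227, 28, 27) 5 [ 449.1 -241.4   31.4    0.6] [ 448.7 -241.9] [63.5 63.4] 44.95736312866211
(367, 227, 28, 27) 25 [ 447.5 -237.3   30.9    0.6] [ 447.1 -237.8] [62.4 62.3] 44.95732116699219
(113, 209, 35, 37) 5 [473.5 358.3  42.3   0.6] [472.9 358.1] [86.9 82.5] 2.90877628326416
(113, 209, 35, 37) 25 [471.5 351.7  41.5   0.6] [471.  351.6] [85.4 81. ] 2.9091007709503174
(340, 190, 22, 20) 5 [ 545.1 -169.7   21.3    5.2] [ 540.4 -166.8] [58.  32.5] 54.52082443237305
(340, 190, 22, 20) 25 [ 541.9 -166.8   20.9    5.1] [ 537.2 -164. ] [57.  31.9] 54.52083206176758
(399, 165, 20, 20) 5 [ 6.092e+02 -3.121e+02  2.340e+01  6.000e-01] [ 609.6 -312.5] [46.7 47.6] 88.66830444335938
(399, 165, 20, 20) 25 [ 6.048e+02 -3.067e+02  2.290e+01  6.000e-01] [ 605.2 -307.1] [45.9 46.7] 88.66851043701172
(226, 136, 91, 53) 5 [641.9  20.6  87.7  20. ] [635.6  20.8] [212.8 107.5] 83.10971069335938
(226, 136, 91, 53) 25 [636.9  20.   86.1  19.7] [630.7  20.3] [209.  105.6] 83.10971069335938
[[444.43454074 248.40933689  50.        ]] [[600.24478864 295.11135646  38.        ]]
(array([-0.7274, -0.292 ,  0.1082]), array([-2.000e-03,  1.000e-03,  2.103e+00]))
```

Call:
carry_out:
  moves: [-0.72,-0.29,0.1,0,0,1,1,-0.72,-0.29,0.1,0,0,1,1,-0.72,-0.29,0.1,0,0,1,1,-0.72,-0.29,0.1,0,0,1,1,-0.72,-0.29,0.1,0,0,1,1,-0.72,-0.29,0.1,0,0,1,1,-0.72,-0.29,0.1,0,0,1,1,-0.72,-0.29,0.1,0,0,1,1]

```text
time: 0.95
tool_pos: [442.5, 232.6, 202.7]
tcp_rot: [-3.139, 0.0, 2.145]
contact_force: [-0.5, 0.4, -0.0]
grip_width: 91.4
```

Call:
carry_out:
  moves: [0,0,0,0,0,1,1,0,0,0,0,0,1,1,0,0,0,0,0,1,1,0,0,0,0,0,1,1,0,0,0,0,0,1,1,0,0,0,0,0,1,1,0,0,0,0,0,1,1,0,0,0,0,0,1,1]

```text
time: 1.75
tool_pos: [442.3, 233.0, 202.8]
tcp_rot: [-3.14, 0.001, 1.622]
contact_force: [0.7, 0.7, -0.6]
grip_width: 91.9
```

```bash
python3 - <<'E'
from h import *
c=get_calibration('wrist'); im=capture('wrist')[:,:,::-1]; cv2.imwrite('pics/w1.png',im); np.save('w1.npy',c,allow_pickle=True)
print(get_obs()['tool_pos'],get_obs()['tcp_rot'], proj(c,[[444.4,248.4,50],[473,358,5]]))
E
```

```text
[442.36548853 232.84221817 202.74868653] [-3.13970753e+00  1.12155879e-03  1.62196139e+00] [[285.69303935 182.60407261]
 [321.31394636  63.17446966]]
```

View pics/w1.png

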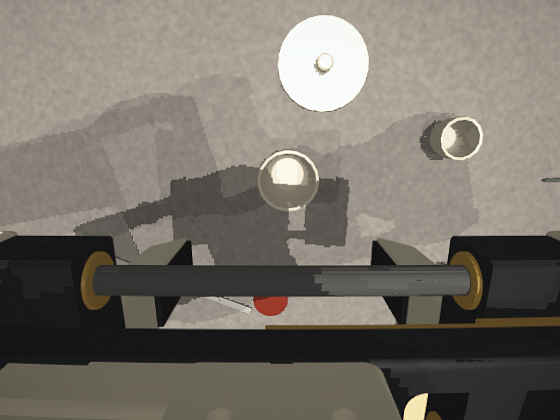

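Wrist view: large crucible rim centre is about (288.5,180), small crucible rim about (462,138.5), and the wide lid is at (323,63).

```bash
python3 - <<'E'
from h import *
c=np.load('w1.npy',allow_pickle=True).item(); im=cv2.imread('pics/w1.png')
cv2.imwrite('pics/w1a.png',cv2.resize(im[135:225,240:340],None,fx=6,fy=6,interpolation=cv2.INTER_CUBIC))
cv2.imwrite('pics/w1b.png',cv2.resize(im[105:175,410:500],None,fx=6,fy=6,interpolation=cv2.INTER_CUBIC))
def rim(p0,z,r,thr=160):
    g=im.max(2); m=(g>thr).astype('uint8')
    n,l,s,_=cv2.connectedComponentsWithStats(m)
    ys,xs=np.mgrid[:420,:560]; near=np.hypot(xs-p0[0],ys-p0[1])<r
    k=(m*near).astype('uint8'); cc,_=cv2.findContours(k,cv2.RETR_EXTERNAL,cv2.CHAIN_APPROX_NONE)
    pts=np.vstack([q.reshape(-1,2) for q in cc]); h=cv2.convexHull(pts).reshape(-1,2).astype(float)
    print(len(pts),h.mean(0), np.round(circ(toplane(c,h,z)),1), toplane(c,[p0],z).round(1))
rim((288.5,180),50,36); rim((288.5,180),50,36,190); rim((462,138.5),38,27,190)
E
```

```text
387 [288.27777778 171.83333333] [443.9 249.   31.2   1.1] [[446.8 250.9  50. ]]
261 [291.11764706 168.82352941] [4.462e+02 2.501e+02 2.750e+01 2.000e-01] [[446.8 250.9  50. ]]
120 [457.58333333 137.125     ] [6.034e+02 2.960e+02 1.960e+01 1.000e-01] [[603.6 295.9  38. ]]
```

View pics/w1a.png

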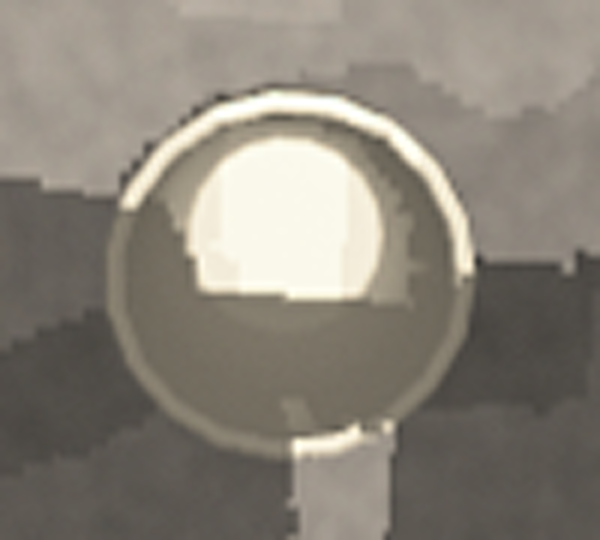

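View pics/w1b.png

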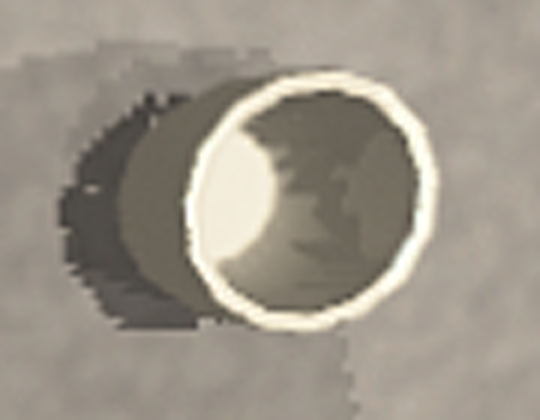

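```bash
python3 - <<'E'
from h import *
print(rel([446.2,250.1,100]),rel([446.2,250.1,35]))
E
```

```text
(array([0.0429, 0.0123, 0.2568]), array([-0.004,  0.002, -0.   ])) (array([0.0431, 0.0126, 0.4193]), array([-0.004,  0.002, -0.   ]))
```

Call:
carry_out:
  moves: [0.043,0.0125,0.1,0,0,0,0.9,0.043,0.0125,0.18,0,0,0,0.9,0.043,0.0125,0.255,0,0,0,0.9,0.043,0.0125,0.31,0,0,0,0.9,0.043,0.0125,0.36,0,0,0,0.9,0.043,0.0125,0.4,0,0,0,0.9,0.043,0.0125,0.419,0,0,0,0.9,0.043,0.0125,0.419,0,0,0,0.9]

```text
time: 2.6
tool_pos: [445.7, 249.8, 34.3]
tcp_rot: [-3.138, 0.002, 1.622]
contact_force: [-0.5, 0.1, -0.1]
grip_width: 82.4
```

Call:
carry_out:
  moves: [0,0,0,0,0,0,0.5,0,0,0,0,0,0,0.5,0,0,0,0,0,0,0.5,0,0,0,0,0,0,0.5,0,0,0,0,0,0,0.5,0,0,0,0,0,0,0.5,0,0,0,0,0,0,0.5,0,0,0,0,0,0,0.5]

```text
time: 3.4
tool_pos: [446.2, 250.0, 34.8]
tcp_rot: [-3.139, 0.001, 1.622]
contact_force: [1.7, -0.2, 6.2]
grip_width: 54.3
```

```bash
python3 - <<'E'
from h import *
im=capture('wrist')[:,:,::-1]; cv2.imwrite('pics/w2.png',im)
o=get_obs();print(o['tool_pos'],o['tcp_rot'],o['contact_force'],o['grip_width'])
E
```

```text
[446.18753475 249.99544238  34.79616067] [-3.13907253e+00  1.34658384e-03  1.62206820e+00] [0.27613372 0.07588652 5.55398532] 54.064891321447185
```

View pics/w2.png

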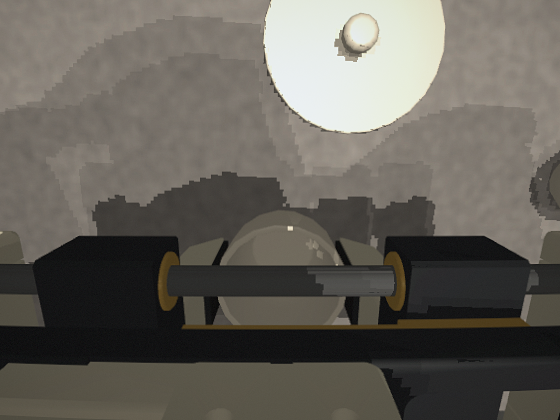

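Call:
carry_out:
  moves: [0,0,-0.02,0,0,0,0.4,0,0,-0.06,0,0,0,0.4,0,0,-0.12,0,0,0,0.4,0,0,-0.2,0,0,0,0.4,0,0,-0.3,0,0,0,0.4,0,0,-0.33,0,0,0,0.4,0,0,-0.33,0,0,0,0.4,0,0,-0.33,0,0,0,0.4]

```text
time: 4.25
tool_pos: [445.7, 249.8, 165.6]
tcp_rot: [-3.137, 0.002, 1.622]
contact_force: [0.2, 0.2, -0.6]
grip_width: 54.0
```

```bash
python3 - <<'E'
from h import *
im=capture('wrist')[:,:,::-1]; cv2.imwrite('pics/w3.png',im)
o=get_obs();print(o['tool_pos'],o['tcp_rot'],o['contact_force'],o['grip_width'])
print(rel([630,-90,160]))
E
```

```text
[445.44034269 249.7635059  165.10471437] [-3.13580721e+00  2.35822265e-03  1.62196992e+00] [ 0.19890765 -1.22049724 -1.91607028] 54.374023909050145
(array([-0.8719,  0.4174,  0.0124]), array([-0.011,  0.005, -0.   ]))
```

View pics/w3.png

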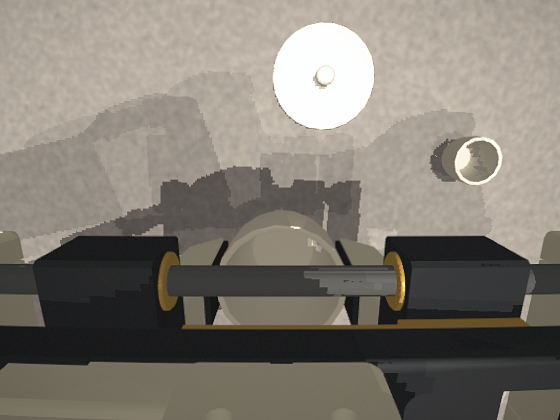

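Held firmly, in the same place in the jaws. Moving to a spot where the wrist camera sees both hollows.

Call:
carry_out:
  moves: [-0.1,0.05,0,0,0,0,0.4,-0.2,0.1,0,0,0,0,0.4,-0.32,0.155,0,0,0,0,0.4,-0.44,0.21,0,0,0,0,0.4,-0.56,0.27,0,0,0,0,0.4,-0.67,0.32,0,0,0,0,0.4,-0.78,0.37,0,0,0,0,0.4,-0.87,0.417,0,0,0,0,0.4]

```text
time: 5.1
tool_pos: [629.5, -91.4, 162.4]
tcp_rot: [-3.132, 0.001, 1.621]
contact_force: [1.1, 0.4, -1.4]
grip_width: 54.6
```

Call:
carry_out:
  moves: [0,0,0,0,0,0,0.4,0,0,0,0,0,0,0.4,0,0,0,0,0,0,0.4,0,0,0,0,0,0,0.4,0,0,0,0,0,0,0.4,0,0,0,0,0,0,0.4,0,0,0,0,0,0,0.4,0,0,0,0,0,0,0.4]

```text
time: 5.9
tool_pos: [629.5, -91.2, 162.7]
tcp_rot: [-3.132, 0.001, 1.622]
contact_force: [0.4, 0.3, -0.9]
grip_width: 54.2
```

```bash
python3 - <<'E'
from h import *
c=get_calibration('wrist');im=capture('wrist')[:,:,::-1]; cv2.imwrite('pics/w4.png',im);np.save('w4.npy',c,allow_pickle=True)
o=get_obs();print(o['tool_pos'],o['tcp_rot'],o['contact_force'],o['grip_width'])
E
```

```text
[629.49087182 -91.24225963 162.58464917] [-3.13206754e+00  1.20577021e-03  1.62147771e+00] [ 0.06733714 -0.16463466 -0.82549261] 54.257863761789146
```

View pics/w4.png

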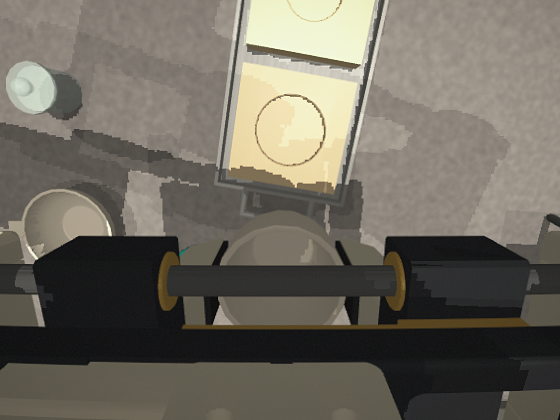

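Large hollow ring is centred at about (290,130), with the setter block around it. Fitting the ring.

```bash
python3 - <<'E'
from h import *
c=np.load('w4.npy',allow_pickle=True).item(); im=cv2.imread('pics/w4.png')
cv2.imwrite('pics/w4a.png',cv2.resize(im[80:180,240:345],None,fx=6,fy=6,interpolation=cv2.INTER_CUBIC))
g=cv2.cvtColor(im,cv2.COLOR_BGR2GRAY).astype('float32')
bh=cv2.morphologyEx(g,cv2.MORPH_BLACKHAT,np.ones((7,7)))
ys,xs=np.nonzero(bh>25); r=np.hypot(xs-290,ys-130); s=(r>30)&(r<40); p=np.c_[xs,ys][s].astype(float)
P=toplane(c,p,25); print(len(p),np.round(circ(P),2)); e=cv2.fitEllipse(p.astype('float32')); print(e, toplane(c,[e[0]],25))
# block corners via warm mask
print(toplane(c,[(244,62),(360,76),(340,197),(229,181)],25).round(1), toplane(c,[(244,62),(360,76),(340,197),(229,181)],25).mean(0))
E
```

```text
554 [ 6.313e+02 -2.970e+01  2.829e+01  5.500e-01]
((289.79278564453125, 129.67401123046875), (68.95677947998047, 70.58196258544922), 2.529597043991089) [[631.28305681 -29.04832986  25.        ]]
[[592.3  21.2  25. ]
 [684.5  15.5  25. ]
 [677.7 -83.2  25. ]
 [581.9 -74.3  25. ]] [634.10753012 -30.19822077  25.        ]
```

View pics/w4a.png

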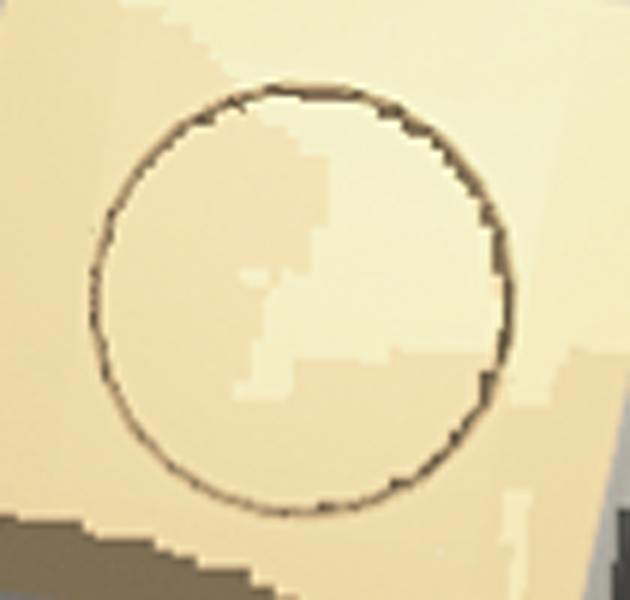

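```bash
python3 - <<'E'
from h import *
print(rel([631.3,-29.4,90]),rel([631.3,-29.4,57]))
E
```

```text
(array([0.1544, 0.0141, 0.1811]), array([-0.018,  0.002, -0.   ])) (array([0.1545, 0.0149, 0.2636]), array([-0.018,  0.002, -0.   ]))
```

Call:
carry_out:
  moves: [0.08,0.007,0.03,-0.018,0,0,0.4,0.1545,0.014,0.08,-0.018,0,0,0.4,0.1545,0.014,0.14,-0.018,0,0,0.4,0.1545,0.014,0.18,-0.018,0,0,0.4,0.1545,0.0145,0.21,-0.018,0,0,0.4,0.1545,0.0145,0.225,-0.018,0,0,0.4,0.1545,0.0145,0.225,-0.018,0,0,0.4,0.1545,0.0145,0.225,-0.018,0,0,0.4]

```text
time: 6.75
tool_pos: [631.8, -29.7, 73.2]
tcp_rot: [3.14, 0.001, 1.621]
contact_force: [0.5, 0.0, -0.6]
grip_width: 54.0
```

```bash
python3 - <<'E'
from h import *
im=capture('scene')[:,:,::-1]; cv2.imwrite('pics/s5.png',cv2.resize(im[190:310,180:320],None,fx=4.5,fy=4.5,interpolation=cv2.INTER_CUBIC))
o=get_obs();print(o['tool_pos'],o['tcp_rot'],o['contact_force'],o['grip_width'])
print(rel([631.3,-29.4,54.5]))
E
```

```text
[631.9255922  -29.70549933  73.39525459] [3.14000478e+00 1.56093572e-03 1.62109101e+00] [-0.35491956 -0.84330464 -0.83497413] 54.09743080667921
(array([ 0.0009, -0.0016,  0.0472]), array([0.003, 0.003, 0.   ]))
```

View pics/s5.png

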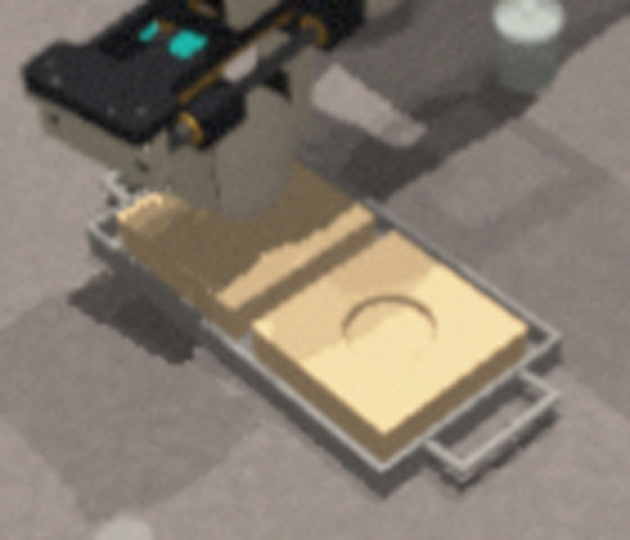

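Consistent. Lowering gently.

Call:
carry_out:
  moves: [0,-0.001,0.015,0,0,0,0.4,0,-0.001,0.025,0,0,0,0.4,0,-0.001,0.034,0,0,0,0.4,0,-0.001,0.04,0,0,0,0.4,0,-0.001,0.044,0,0,0,0.4,0,-0.001,0.047,0,0,0,0.4,0,-0.001,0.048,0,0,0,0.4,0,-0.001,0.048,0,0,0,0.4]

```text
time: 7.6
tool_pos: [631.6, -29.8, 54.2]
tcp_rot: [3.14, 0.002, 1.621]
contact_force: [0.8, -1.1, -0.9]
grip_width: 54.1
```

Call:
carry_out:
  moves: [0,0,0.001,0,0,0,0.4,0,0,0.002,0,0,0,0.4,0,0,0.003,0,0,0,0.4,0,0,0.003,0,0,0,0.4,0,0,0.004,0,0,0,0.4,0,0,0.004,0,0,0,0.4,0,0,0.004,0,0,0,0.4,0,0,0.004,0,0,0,0.4]

```text
time: 8.4
tool_pos: [631.8, -29.7, 53.9]
tcp_rot: [3.139, 0.002, 1.621]
contact_force: [-2.9, 0.3, 8.1]
grip_width: 54.3
```

Seated (8 N up). Releasing and rising.

Call:
carry_out:
  moves: [0,0,0.001,0,0,0,0.85,0,0,0,0,0,0,0.85,0,0,0,0,0,0,0.85,0,0,0,0,0,0,0.85,0,0,-0.03,0,0,0,0.85,0,0,-0.1,0,0,0,0.85,0,0,-0.2,0,0,0,0.85,0,0,-0.3,0,0,0,0.85]

```text
time: 9.2
tool_pos: [631.2, -29.5, 175.7]
tcp_rot: [3.139, 0.002, 1.621]
contact_force: [-0.0, -0.2, 0.2]
grip_width: 78.0
```

```bash
python3 - <<'E'
from h import *
print(rel([615,-90,200]),rel([603.4,240,170]))
E
```

```text
(array([-0.1491, -0.0479, -0.0607]), array([0.004, 0.003, 0.   ])) (array([ 0.6765, -0.0356,  0.013 ]), array([0.004, 0.003, 0.   ]))
```

Call:
carry_out:
  moves: [-0.07,0,-0.03,0.004,0.003,0,0.85,-0.14,0,-0.09,0.004,0.003,0,0.85,-0.14,0,-0.09,0.004,0.003,0,0.85,-0.14,0,-0.09,0.004,0.003,0,0.85,-0.14,0,-0.09,0.004,0.003,0,0.85,-0.14,0,-0.09,0.004,0.003,0,0.85,-0.14,0,-0.09,0.004,0.003,0,0.85,-0.14,0,-0.09,0.004,0.003,0,0.85]

```text
time: 10.0
tool_pos: [633.8, -84.8, 211.2]
tcp_rot: [-3.141, -0.0, 1.622]
contact_force: [-0.7, -0.1, 0.0]
grip_width: 78.1
```

```bash
python3 - <<'E'
from h import *
c=get_calibration('wrist');im=capture('wrist')[:,:,::-1]; cv2.imwrite('pics/w6.png',im);np.save('w6.npy',c,allow_pickle=True)
o=get_obs();print(o['tool_pos'],o['tcp_rot'],o['contact_force'],o['grip_width'])
E
```

```text
[633.87147476 -84.89723466 211.35945292] [-3.14090571e+00 -1.10587669e-04  1.62181584e+00] [-0.11734778  0.46627963 -0.2247538 ] 77.93802904456724
```

View pics/w6.png

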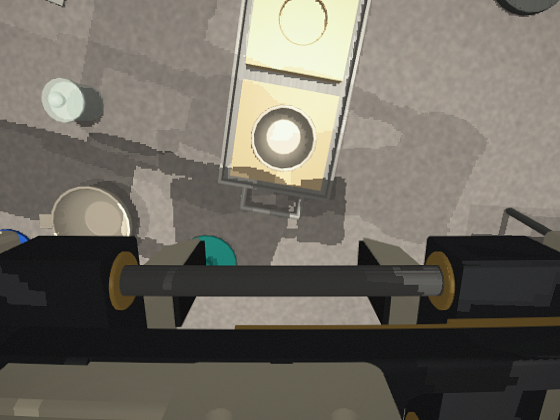

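```bash
python3 - <<'E'
from h import *
c=np.load('w6.npy',allow_pickle=True).item(); im=cv2.imread('pics/w6.png')
cv2.imwrite('pics/w6a.png',cv2.resize(im[0:200,225:365],None,fx=4,fy=4,interpolation=cv2.INTER_CUBIC)[:, :])
cv2.imwrite('pics/w6b.png',cv2.resize(im[95:180,235:335],None,fx=7,fy=7,interpolation=cv2.INTER_CUBIC)[:, :])
g=cv2.cvtColor(im,cv2.COLOR_BGR2GRAY).astype('float32')
bh=cv2.morphologyEx(g,cv2.MORPH_BLACKHAT,np.ones((7,7)))
ys,xs=np.nonzero(bh>25); r=np.hypot(xs-303,ys-20); s=(r>20)&(r<29)&(ys>2); p=np.c_[xs,ys][s].astype(float)
print(len(p),np.round(circ(toplane(c,p,25)),2)); e=cv2.fitEllipse(p.astype('float32')); print(e, toplane(c,[e[0]],25))
print(proj(c,[[631.5,-29.6,69],[631.5,-29.6,25]]))
print(rel([603.4,240,170]))
E
```

```text
190 [6.4386e+02 7.4640e+01 2.1130e+01 6.1000e-01]
((302.49542236328125, 19.320873260498047), (47.05314636230469, 50.69995880126953), 3.0951011180877686) [[643.84049136  74.87505954  25.        ]]
[[282.93174429 138.04650209]
 [282.77798402 136.24113592]]
(array([ 0.8151, -0.0346,  0.1035]), array([-0.001, -0.   ,  0.   ]))
```

View pics/w6b.png

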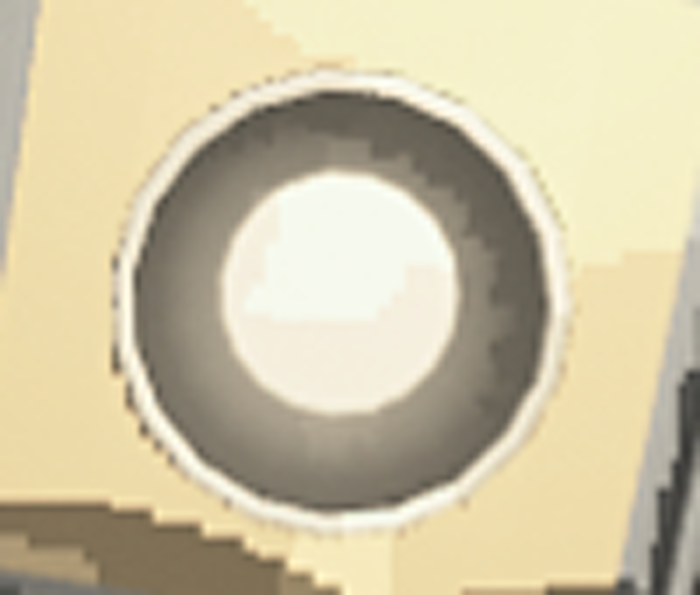

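Large crucible stands upright, with its rim centre about 1 mm from the hollow centre. Small hollow is centred at (643.9,74.8), r 21 mm. Going to the small crucible.

Call:
carry_out:
  moves: [0.11,0,0,0,0,0,0.85,0.23,-0.01,0,0,0,0,0.85,0.35,-0.015,0,0,0,0,0.85,0.47,-0.02,0,0,0,0,0.85,0.59,-0.025,0.02,0,0,0,0.85,0.71,-0.028,0.05,0,0,0,0.85,0.83,-0.03,0.09,0,0,0,0.85,0.918,-0.03,0.103,0,0,0,0.85]

```text
time: 10.85
tool_pos: [601.6, 284.1, 168.4]
tcp_rot: [-3.138, 0.0, 1.624]
contact_force: [0.6, 0.3, 0.1]
grip_width: 77.6
```

Call:
carry_out:
  moves: [0,0,0,0,0,0,0.75,0,0,0,0,0,0,0.75,0,0,0,0,0,0,0.75,0,0,0,0,0,0,0.75,0,0,0,0,0,0,0.75,0,0,0,0,0,0,0.75,0,0,0,0,0,0,0.75,0,0,0,0,0,0,0.75]

```text
time: 11.65
tool_pos: [601.7, 283.8, 168.5]
tcp_rot: [-3.138, 0.0, 1.623]
contact_force: [0.0, -0.1, -0.4]
grip_width: 69.1
```

```bash
python3 - <<'E'
from h import *
c=get_calibration('wrist');im=capture('wrist')[:,:,::-1]; cv2.imwrite('pics/w7.png',im);np.save('w7.npy',c,allow_pickle=True)
o=get_obs();print(o['tool_pos'],o['tcp_rot'],o['contact_force'],o['grip_width'])
p=proj(c,[[603.4,296,38]])[0];print(p)
x,y=p.astype(int)
cv2.imwrite('pics/w7a.png',cv2.resize(im[y-45:y+45,x-50:x+50],None,fx=6,fy=6,interpolation=cv2.INTER_CUBIC)); print(x-50,y-45)
E
```

```text
[601.61180532 283.92287986 168.4294405 ] [-3.13831479e+00  1.39144858e-04  1.62325810e+00] [0.26966352 0.68439188 0.09562976] 68.81793786536696
[285.51735856 191.2017349 ]
235 146
```

View pics/w7.png

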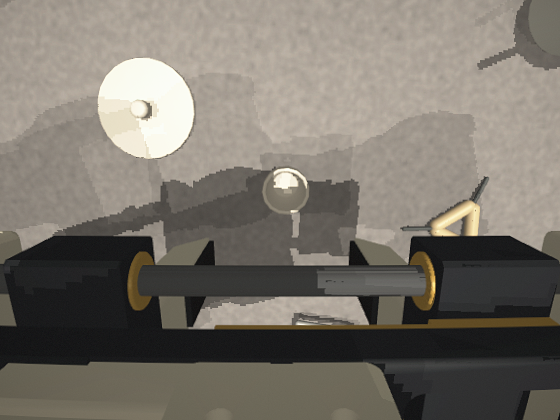

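View pics/w7a.png

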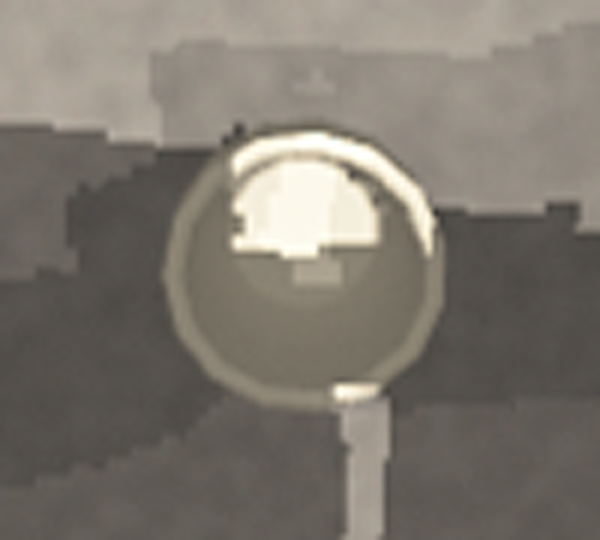

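```bash
python3 - <<'E'
from h import *
print(rel([603.5,296.1,100]),rel([603.5,296.1,27]))
E
```

```text
(array([0.0302, 0.0069, 0.171 ]), array([-0.006,  0.   , -0.   ])) (array([0.0302, 0.0075, 0.3535]), array([-0.006,  0.   , -0.   ]))
```

Call:
carry_out:
  moves: [0.03,0.007,0.05,-0.006,0,0,0.75,0.03,0.007,0.13,-0.006,0,0,0.75,0.03,0.007,0.2,-0.006,0,0,0.75,0.03,0.007,0.26,-0.006,0,0,0.75,0.03,0.0075,0.31,-0.006,0,0,0.75,0.03,0.0075,0.34,-0.006,0,0,0.75,0.03,0.0075,0.353,-0.006,0,0,0.75,0.03,0.0075,0.353,-0.006,0,0,0.75]

```text
time: 12.5
tool_pos: [603.5, 296.0, 27.0]
tcp_rot: [-3.141, 0.0, 1.623]
contact_force: [0.3, 0.2, -1.1]
grip_width: 68.6
```

Call:
carry_out:
  moves: [0,0,0,0,0,0,0.25,0,0,0,0,0,0,0.25,0,0,0,0,0,0,0.25,0,0,0,0,0,0,0.25,0,0,0,0,0,0,0.25,0,0,0,0,0,0,0.25,0,0,0,0,0,0,0.25,0,0,0,0,0,0,0.25]

```text
time: 13.3
tool_pos: [603.8, 296.1, 27.5]
tcp_rot: [3.141, 0.0, 1.623]
contact_force: [-0.3, -0.2, 3.8]
grip_width: 38.9
```

Call:
carry_out:
  moves: [0,0,-0.02,0,0,0,0.25,0,0,-0.06,0,0,0,0.25,0,0,-0.12,0,0,0,0.25,0,0,-0.2,0,0,0,0.25,0,0,-0.3,0,0,0,0.25,0,0,-0.33,0,0,0,0.25,0,0,-0.33,0,0,0,0.25,0,0,-0.33,0,0,0,0.25]

```text
time: 14.1
tool_pos: [603.2, 295.9, 158.7]
tcp_rot: [-3.141, 0.0, 1.623]
contact_force: [0.6, 0.4, -0.9]
grip_width: 39.0
```

```bash
python3 - <<'E'
from h import *
im=capture('wrist')[:,:,::-1]; cv2.imwrite('pics/w8.png',im)
o=get_obs();print(o['tool_pos'],o['tcp_rot'],o['contact_force'],o['grip_width'])
print(rel([640,0,165]))
E
```

```text
[602.83357346 295.80600393 157.83287082] [-3.13894767e+00  8.66173497e-04  1.62328531e+00] [ 0.01340548  0.06198889 -1.20354597] 38.84803672090818
(array([-0.7434,  0.0539, -0.0174]), array([-0.005,  0.002, -0.   ]))
```

View pics/w8.png

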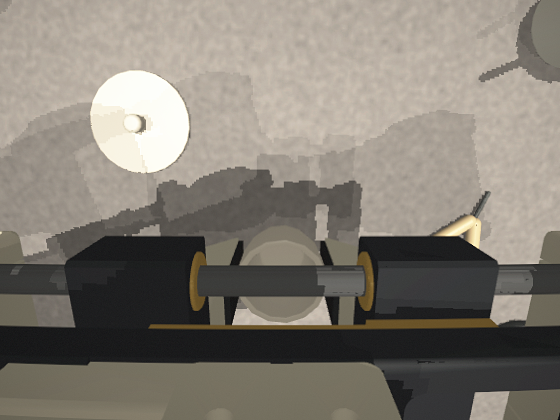

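Call:
carry_out:
  moves: [-0.1,0.01,-0.02,-0.005,0,0,0.25,-0.2,0.015,-0.02,-0.005,0,0,0.25,-0.32,0.022,-0.02,-0.005,0,0,0.25,-0.44,0.03,-0.02,-0.005,0,0,0.25,-0.56,0.04,-0.02,-0.005,0,0,0.25,-0.67,0.05,-0.02,-0.005,0,0,0.25,-0.743,0.054,-0.02,-0.005,0,0,0.25,-0.743,0.054,-0.02,-0.005,0,0,0.25]

```text
time: 14.95
tool_pos: [639.5, -4.2, 163.7]
tcp_rot: [-3.138, 0.001, 1.618]
contact_force: [-0.1, 0.7, -0.3]
grip_width: 39.3
```

Call:
carry_out:
  moves: [0,0,0,0,0,0,0.25,0,0,0,0,0,0,0.25,0,0,0,0,0,0,0.25,0,0,0,0,0,0,0.25,0,0,0,0,0,0,0.25,0,0,0,0,0,0,0.25,0,0,0,0,0,0,0.25,0,0,0,0,0,0,0.25]

```text
time: 15.75
tool_pos: [639.5, -4.2, 163.8]
tcp_rot: [-3.138, 0.001, 1.618]
contact_force: [-0.8, 1.0, -0.7]
grip_width: 39.0
```

```bash
python3 - <<'E'
from h import *
c=get_calibration('wrist');im=capture('wrist')[:,:,::-1]; cv2.imwrite('pics/w9.png',im);np.save('w9.npy',c,allow_pickle=True)
o=get_obs();print(o['tool_pos'],o['tcp_rot'],o['contact_force'],o['grip_width'])
q=proj(c,[[643.9,74.8,25]])[0];print(q)
g=cv2.cvtColor(im,cv2.COLOR_BGR2GRAY).astype('float32')
bh=cv2.morphologyEx(g,cv2.MORPH_BLACKHAT,np.ones((7,7)))
ys,xs=np.nonzero(bh>25); r=np.hypot(xs-q[0],ys-q[1]); s=(r>22)&(r<31); p=np.c_[xs,ys][s].astype(float)
print(len(p),np.round(circ(toplane(c,p,25)),2)); e=cv2.fitEllipse(p.astype('float32')); print(e, toplane(c,[e[0]],25))
E
```

```text
[639.4578157   -4.17325584 163.80213539] [-3.13803786e+00  1.43919134e-03  1.61841725e+00] [ 0.35586191  0.11961591 -0.89193427] 39.29493802676052
[292.88590935 108.5890333 ]
356 [6.439e+02 7.526e+01 2.138e+01 4.900e-01]
((292.9168395996094, 107.55143737792969), (52.65691375732422, 54.770606994628906), 8.481427192687988) [[643.87992715  75.61292101  25.        ]]
```

View pics/w9.png

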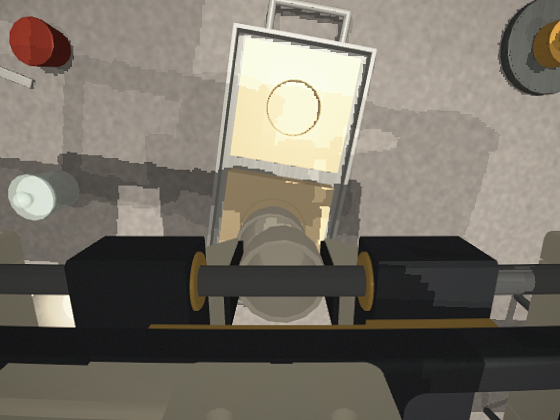

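```bash
python3 - <<'E'
from h import *
print(rel([643.6,75.4,100]),rel([643.6,75.4,62]))
E
```

```text
(array([0.1984, 0.0204, 0.1591]), array([-0.007,  0.003, -0.   ])) (array([0.1986, 0.0207, 0.2541]), array([-0.007,  0.003, -0.   ]))
```

Call:
carry_out:
  moves: [0.1,0.01,0.03,-0.007,0.003,0,0.25,0.198,0.02,0.08,-0.007,0.003,0,0.25,0.198,0.02,0.14,-0.007,0.003,0,0.25,0.198,0.02,0.19,-0.007,0.003,0,0.25,0.198,0.0205,0.23,-0.007,0.003,0,0.25,0.1985,0.0205,0.254,-0.007,0.003,0,0.25,0.1985,0.0205,0.254,-0.007,0.003,0,0.25,0.1985,0.0205,0.254,-0.007,0.003,0,0.25]

```text
time: 16.6
tool_pos: [644.0, 75.2, 62.7]
tcp_rot: [3.141, -0.0, 1.618]
contact_force: [0.6, 0.9, -0.0]
grip_width: 38.9
```

```bash
python3 - <<'E'
from h import *
print(get_obs()['tool_pos'],rel([643.6,75.4,46.5]))
E
```

```text
[643.96853141  75.20620204  62.68899531] (array([ 0.0005, -0.0009,  0.0405]), array([ 0.002, -0.   , -0.   ]))
```

Call:
carry_out:
  moves: [0,-0.001,0.012,0,0,0,0.25,0,-0.001,0.022,0,0,0,0.25,0,-0.001,0.03,0,0,0,0.25,0,-0.001,0.035,0,0,0,0.25,0,-0.001,0.038,0,0,0,0.25,0,-0.001,0.04,0,0,0,0.25,0,-0.001,0.0415,0,0,0,0.25,0,-0.001,0.0415,0,0,0,0.25]

```text
time: 17.4
tool_pos: [643.6, 75.2, 46.5]
tcp_rot: [3.14, -0.0, 1.618]
contact_force: [-0.9, 0.2, 2.9]
grip_width: 39.2
```

Call:
carry_out:
  moves: [0,0,0.001,0,0,0,0.25,0,0,0.002,0,0,0,0.25,0,0,0.002,0,0,0,0.25,0,0,0.002,0,0,0,0.7,0,0,0.001,0,0,0,0.7,0,0,0,0,0,0,0.7,0,0,0,0,0,0,0.7,0,0,-0.03,0,0,0,0.7]

```text
time: 18.2
tool_pos: [642.4, 75.2, 57.1]
tcp_rot: [-3.139, -0.0, 1.618]
contact_force: [-1.5, 0.1, -0.3]
grip_width: 64.3
```

Call:
carry_out:
  moves: [0,0,-0.08,0,0,0,0.7,0,0,-0.2,0,0,0,0.7,-0.1,0,-0.32,0,0,0,0.7,-0.2,0,-0.4,0,0,0,0.7,-0.25,0,-0.4,0,0,0,0.7,-0.25,0,-0.4,0,0,0,0.7,-0.25,0,-0.4,0,0,0,0.7,-0.25,0,-0.4,0,0,0,0.7]

```text
time: 19.0
tool_pos: [647.1, -23.8, 216.6]
tcp_rot: [-3.138, -0.001, 1.619]
contact_force: [-0.9, -0.5, -0.0]
grip_width: 64.1
```

```bash
python3 - <<'E'
from h import *
c=get_calibration('wrist');im=capture('wrist')[:,:,::-1]; cv2.imwrite('pics/w10.png',im);np.save('w10.npy',c,allow_pickle=True)
o=get_obs();print(o['tool_pos'],o['tcp_rot'],o['contact_force'],o['grip_width'])
for P in ([643.9,75.4,57],[632,-29.7,69]):
    q=proj(c,[P])[0];print(q)
x,y=proj(c,[[643.9,75.4,57]])[0].astype(int)
cv2.imwrite('pics/w10a.png',cv2.resize(im[y-45:y+45,x-50:x+50],None,fx=6,fy=6,interpolation=cv2.INTER_CUBIC)); print(x-50,y-45)
E
```

```text
[647.13930153 -23.54482014 216.43353766] [-3.13764436e+00 -8.18781089e-04  1.61934447e+00] [ 0.31498886  0.2068621  -0.09841579] 63.82048040783533
[284.66890204  85.38170914]
[265.63124997 206.45055899]
234 40
```

View pics/w10.png

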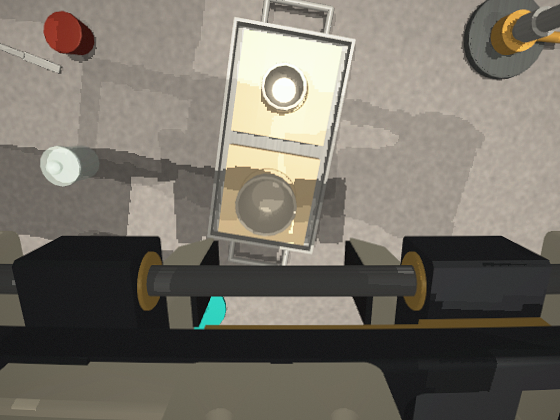

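View pics/w10a.png

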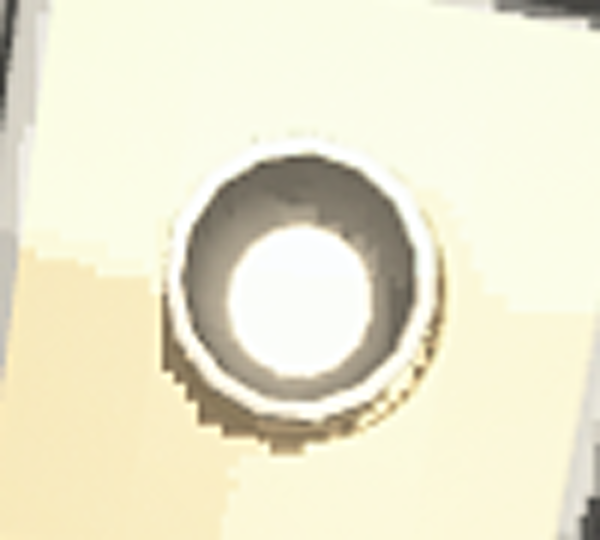

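Both crucibles are seated, upright and centred within about 1–1.5 mm. Next is the large white lid, top-view pixel (381,240); it must not be confused with the teal or blue lids.

```bash
python3 - <<'E'
from h import *
print(rel([451,-256,160]))
E
```

```text
(array([-0.5568, -0.5174,  0.1427]), array([-0.008, -0.002,  0.   ]))
```

Call:
carry_out:
  moves: [-0.08,-0.08,0,-0.008,0,0,0.5,-0.16,-0.16,0,-0.008,0,0,0.5,-0.24,-0.23,0.02,-0.008,0,0,0.5,-0.32,-0.3,0.05,-0.008,0,0,0.5,-0.4,-0.37,0.08,-0.008,0,0,0.5,-0.48,-0.44,0.11,-0.008,0,0,0.5,-0.55,-0.51,0.143,-0.008,0,0,0.5,-0.557,-0.517,0.143,-0.008,0,0,0.5]

```text
time: 19.85
tool_pos: [448.2, -257.1, 157.9]
tcp_rot: [-3.138, -0.003, 1.617]
contact_force: [-0.6, 0.9, 0.8]
grip_width: 46.3
```

Call:
carry_out:
  moves: [0,0,0,0,0,0,0.5,0,0,0,0,0,0,0.5,0,0,0,0,0,0,0.5,0,0,0,0,0,0,0.5,0,0,0,0,0,0,0.5,0,0,0,0,0,0,0.5,0,0,0,0,0,0,0.5,0,0,0,0,0,0,0.5]

```text
time: 20.65
tool_pos: [448.2, -257.1, 157.9]
tcp_rot: [-3.138, -0.003, 1.617]
contact_force: [-1.0, 0.9, 0.2]
grip_width: 46.1
```

```bash
cat > lid.py <<'E'
from h import *
import sys
n=sys.argv[1]; P=[float(v) for v in sys.argv[2:5]]; R=float(sys.argv[5])
c=get_calibration('wrist');im=capture('wrist')[:,:,::-1].copy(); cv2.imwrite(f'pics/{n}.png',im);np.save(f'{n}.npy',c,allow_pickle=True)
o=get_obs();print(o['tool_pos'],o['tcp_rot'],o['grip_width'])
q=proj(c,[P])[0]; x,y=q.astype(int); print('pred',q)
for t in (150,170,190):
    m=(im.max(2)>t).astype('uint8'); m=cv2.morphologyEx(m,cv2.MORPH_OPEN,np.ones((5,5)))
    for k in cv2.findContours(m,cv2.RETR_EXTERNAL,cv2.CHAIN_APPROX_NONE)[0]:
        if cv2.contourArea(k)>800 and cv2.pointPolygonTest(k,(float(x),float(y)),False)>0:
            h=k.reshape(-1,2).astype(float); print(t,cv2.contourArea(k),np.round(circ(toplane(c,h,P[2])),1),cv2.fitEllipse(k)[0])
w=int(sys.argv[6]) if len(sys.argv)>6 else 50
y0=max(0,y-w);x0=max(0,x-w); cv2.imwrite(f'pics/{n}a.png',cv2.resize(im[y0:y+w,x0:x+w],None,fx=300/w,fy=300/w,interpolation=cv2.INTER_CUBIC)); print('crop',x0,y0,300/w)
E
python3 lid.py w11 451 -240 5 33
```

```text
[ 448.17376663 -257.08576983  157.85917701] [-3.13761668 -0.00325646  1.61687121] 46.0588741163571
pred [286.76557409 181.56284299]
150 90686.5 [ 490.1 -181.4  162.4   46. ] (370.784423828125, 107.49263763427734)
170 82385.5 [ 490.5 -184.7  155.2   49.8] (382.14404296875, 110.56476593017578)
190 3716.0 [ 432.2 -213.    32.1   10.8] (265.2586669921875, 144.08963012695312)
crop 236 131 6.0
```

View pics/w11.png

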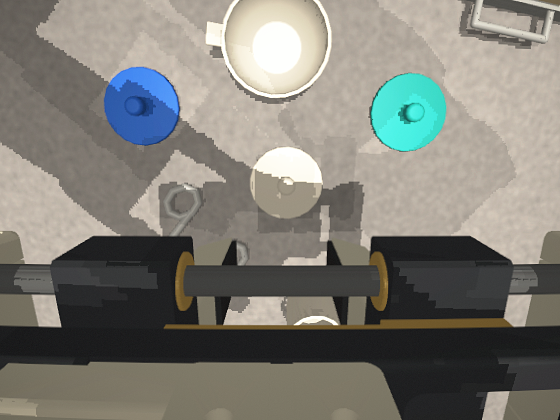

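View pics/w11a.png

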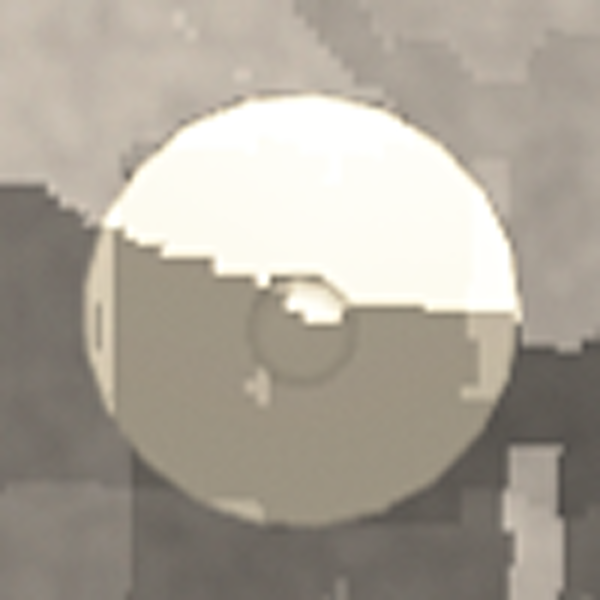

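White lid (neutral, not blue or teal): disc centre (286.4,182.7), knob centre (286.4,186).

```bash
python3 - <<'E'
from h import *
c=np.load('w11.npy',allow_pickle=True).item()
print(toplane(c,[(286.4,182.7)],5),toplane(c,[(286.4,186)],21))
P=toplane(c,[(286.4,182.7)],5)[0]
print(rel([P[0],P[1],70]),rel([P[0],P[1],24]))
E
```

```text
[[ 450.7235185  -241.04776088    5.        ]] [[ 450.56118715 -241.18236643   21.        ]]
(array([0.039 , 0.0091, 0.2197]), array([-0.008, -0.006,  0.   ])) (array([0.0387, 0.0095, 0.3347]), array([-0.008, -0.006,  0.   ]))
```

Call:
carry_out:
  moves: [0.039,0.009,0.05,-0.008,-0.006,0,0.5,0.039,0.009,0.12,-0.008,-0.006,0,0.5,0.039,0.009,0.19,-0.008,-0.006,0,0.5,0.039,0.009,0.25,-0.008,-0.006,0,0.5,0.039,0.0095,0.29,-0.008,-0.006,0,0.5,0.039,0.0095,0.32,-0.008,-0.006,0,0.5,0.039,0.0095,0.334,-0.008,-0.006,0,0.5,0.039,0.0095,0.334,-0.008,-0.006,0,0.5]

```text
time: 21.5
tool_pos: [450.6, -240.9, 24.0]
tcp_rot: [-3.141, -0.001, 1.617]
contact_force: [-0.0, 0.2, 0.3]
grip_width: 45.8
```

Call:
carry_out:
  moves: [0,0,0,0,0,0,0.05,0,0,0,0,0,0,0.05,0,0,0,0,0,0,0.05,0,0,0,0,0,0,0.05,0,0,0,0,0,0,0.05,0,0,0,0,0,0,0.05,0,0,0,0,0,0,0.05,0,0,0,0,0,0,0.05]

```text
time: 22.3
tool_pos: [450.8, -241.0, 24.3]
tcp_rot: [3.141, -0.0, 1.617]
contact_force: [-0.0, 0.5, 4.9]
grip_width: 14.1
```

Call:
carry_out:
  moves: [0,0,-0.02,0,0,0,0.05,0,0,-0.06,0,0,0,0.05,0,0,-0.12,0,0,0,0.05,0,0,-0.2,0,0,0,0.05,0,0,-0.3,0,0,0,0.05,0,0,-0.36,0,0,0,0.05,0,0,-0.36,0,0,0,0.05,0,0,-0.36,0,0,0,0.05]

```text
time: 23.1
tool_pos: [450.6, -240.9, 168.4]
tcp_rot: [3.141, 0.0, 1.617]
contact_force: [0.2, 0.1, -0.4]
grip_width: 14.1
```

```bash
python3 - <<'E'
from h import *
im=capture('wrist')[:,:,::-1]; cv2.imwrite('pics/w12.png',im)
s=capture('scene')[:,:,::-1]; cv2.imwrite('pics/s12.png',s)
o=get_obs();print(o['tool_pos'],o['tcp_rot'],o['contact_force'],o['grip_width'])
print(rel([632,-120,175]))
E
```

```text
[ 450.0024799  -240.48679247  167.05872846] [-3.13969505e+00 -1.84496706e-03  1.61679383e+00] [ 0.96533014 -0.78066426 -0.81831364] 13.905600194504437
(array([ 0.28  ,  0.4683, -0.0202]), array([-0.004, -0.004,  0.   ]))
```

View pics/w12.png

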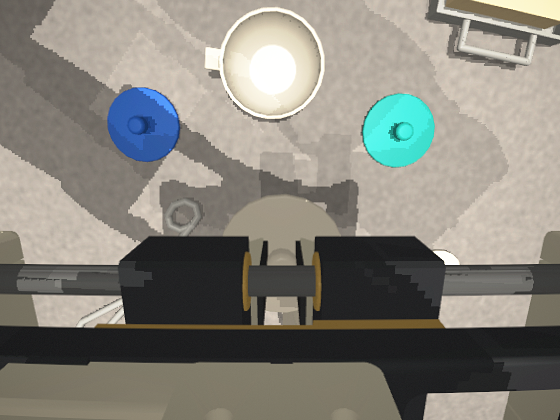

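View pics/s12.png

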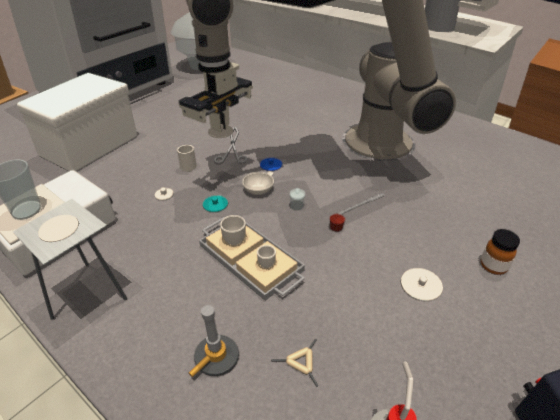

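Call:
carry_out:
  moves: [0.04,0.07,-0.02,-0.004,-0.004,0,0.05,0.08,0.14,-0.02,-0.004,-0.004,0,0.05,0.13,0.22,-0.02,-0.004,-0.004,0,0.05,0.18,0.3,-0.02,-0.004,-0.004,0,0.05,0.23,0.38,-0.02,-0.004,-0.004,0,0.05,0.27,0.45,-0.02,-0.004,-0.004,0,0.05,0.28,0.468,-0.02,-0.004,-0.004,0,0.05,0.28,0.468,-0.02,-0.004,-0.004,0,0.05]

```text
time: 24.0
tool_pos: [631.7, -119.1, 172.8]
tcp_rot: [-3.139, -0.001, 1.619]
contact_force: [-1.0, -0.3, -1.4]
grip_width: 13.8
```

Call:
carry_out:
  moves: [0,0,0,0,0,0,0.05,0,0,0,0,0,0,0.05,0,0,0,0,0,0,0.05,0,0,0,0,0,0,0.05,0,0,0,0,0,0,0.05,0,0,0,0,0,0,0.05,0,0,0,0,0,0,0.05,0,0,0,0,0,0,0.05]

```text
time: 24.8
tool_pos: [631.7, -119.1, 172.9]
tcp_rot: [-3.139, -0.001, 1.619]
contact_force: [-0.3, -0.0, 0.0]
grip_width: 13.9
```

```bash
python3 lid.py w13 632 -29.7 69 28 60
```

```text
[ 631.75854564 -119.07531026  172.85599706] [-3.13879848e+00 -6.87124385e-04  1.61860900e+00] 13.905970039040692
pred [289.16870785  91.02064352]
150 19411.5 [633.7 -23.3  55.3   6.3] (291.5985107421875, 76.62010192871094)
170 19100.5 [633.9 -23.   54.9   5.9] (292.35443115234375, 75.36016082763672)
190 17437.0 [633.6 -25.2  52.1   6.6] (290.9461364746094, 80.48231506347656)
crop 229 31 5.0
```

View pics/w13.png

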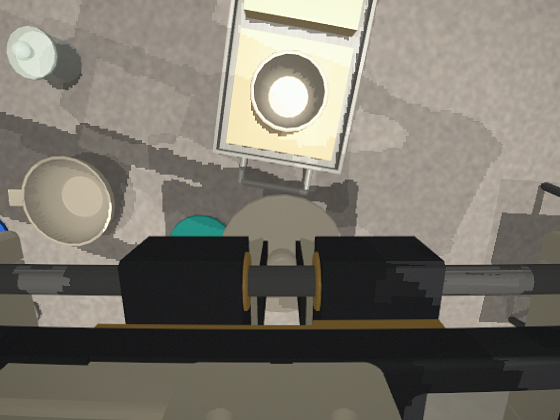

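View pics/w13a.png

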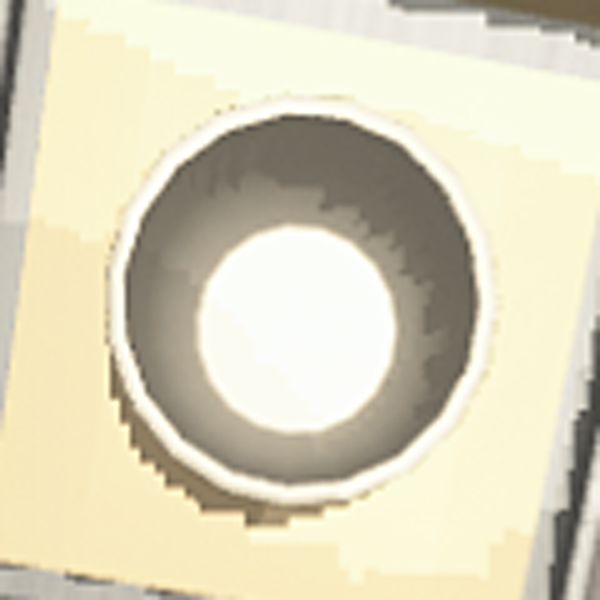

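Rim centre at (289.3,91.1) matches the prediction, so the crucible is at (632.1,-29.8).

```bash
python3 - <<'E'
from h import *
print(rel([632.1,-29.8,170]),rel([632.1,-29.8,106]))
E
```

```text
(array([0.2229, 0.0115, 0.0073]), array([-0.005, -0.001,  0.   ])) (array([0.2228, 0.012 , 0.1673]), array([-0.005, -0.001,  0.   ]))
```

Call:
carry_out:
  moves: [0.1,0.005,0,-0.005,-0.001,0,0.05,0.2,0.01,0.01,-0.005,-0.001,0,0.05,0.223,0.012,0.05,-0.005,-0.001,0,0.05,0.223,0.012,0.1,-0.005,-0.001,0,0.05,0.223,0.012,0.14,-0.005,-0.001,0,0.05,0.223,0.012,0.165,-0.005,-0.001,0,0.05,0.223,0.012,0.167,-0.005,-0.001,0,0.05,0.223,0.012,0.167,-0.005,-0.001,0,0.05]

```text
time: 25.65
tool_pos: [632.4, -29.9, 106.4]
tcp_rot: [3.141, -0.0, 1.618]
contact_force: [0.6, -0.3, 0.2]
grip_width: 14.2
```

```bash
python3 - <<'E'
from h import *
s=capture('scene')[:,:,::-1]; cv2.imwrite('pics/s14.png',cv2.resize(s[160:300,180:320],None,fx=4.2,fy=4.2,interpolation=cv2.INTER_CUBIC))
print(get_obs()['tool_pos'],rel([632.1,-29.8,94]))
E
```

```text
[632.60671228 -29.96463845 106.89914649] (array([ 0.0005, -0.0013,  0.0322]), array([0.002, 0.   , 0.   ]))
```

View pics/s14.png

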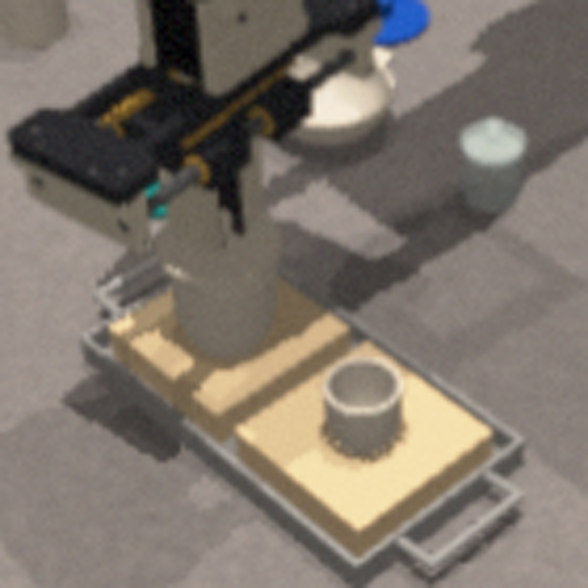

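Lid hovers above the rim. Lowering.

Call:
carry_out:
  moves: [0,-0.001,0.01,0,0,0,0.05,0,-0.001,0.018,0,0,0,0.05,0,-0.001,0.024,0,0,0,0.05,0,-0.001,0.028,0,0,0,0.05,0,-0.001,0.031,0,0,0,0.05,0,-0.001,0.033,0,0,0,0.05,0,-0.001,0.033,0,0,0,0.05,0,-0.001,0.033,0,0,0,0.05]

```text
time: 26.5
tool_pos: [632.3, -30.0, 93.7]
tcp_rot: [3.14, 0.0, 1.618]
contact_force: [-1.1, -0.6, -0.3]
grip_width: 13.8
```

Call:
carry_out:
  moves: [0,0,0.001,0,0,0,0.05,0,0,0.002,0,0,0,0.05,0,0,0.003,0,0,0,0.05,0,0,0.003,0,0,0,0.05,0,0,0.003,0,0,0,0.05,0,0,0.003,0,0,0,0.05,0,0,0.003,0,0,0,0.05,0,0,0.003,0,0,0,0.05]

```text
time: 27.3
tool_pos: [632.5, -30.0, 93.4]
tcp_rot: [3.139, 0.0, 1.618]
contact_force: [-1.8, 0.5, 5.6]
grip_width: 14.1
```

Call:
carry_out:
  moves: [0,0,0,0,0,0,0.45,0,0,0,0,0,0,0.45,0,0,0,0,0,0,0.45,0,0,0,0,0,0,0.45,0,0,-0.03,0,0,0,0.45,0,0,-0.1,0,0,0,0.45,0,0,-0.2,0,0,0,0.45,-0.1,0,-0.3,0,0,0,0.45]

```text
time: 28.1
tool_pos: [634.0, -62.0, 211.4]
tcp_rot: [3.139, -0.001, 1.623]
contact_force: [0.6, -1.3, -0.5]
grip_width: 41.2
```

```bash
python3 lid.py w15 632.1 -29.8 74 33 60;python3 - <<'E'
from h import *
s=capture('scene')[:,:,::-1]; cv2.imwrite('pics/s15.png',cv2.resize(s[160:300,180:320],None,fx=4.2,fy=4.2,interpolation=cv2.INTER_CUBIC))
print(rel([611,-327,165]))
E
```

```text
[636.71866188 -70.39133116 218.3626145 ] [3.12773443 0.00658727 1.6182282 ] 40.97423839502482
pred [281.38419741 166.147828  ]
150 19091.0 [639.5  29.9  64.   10.4] (293.6614074707031, 84.47856140136719)
170 18955.0 [639.3  30.   63.8  10.4] (293.5982666015625, 83.90544128417969)
190 17132.0 [640.5  31.6  55.4  17.4] (295.9046325683594, 77.63946533203125)
crop 221 106 5.0
(array([-0.6408, -0.0949,  0.1291]), array([0.026, 0.01 , 0.   ]))
```

View pics/w15.png

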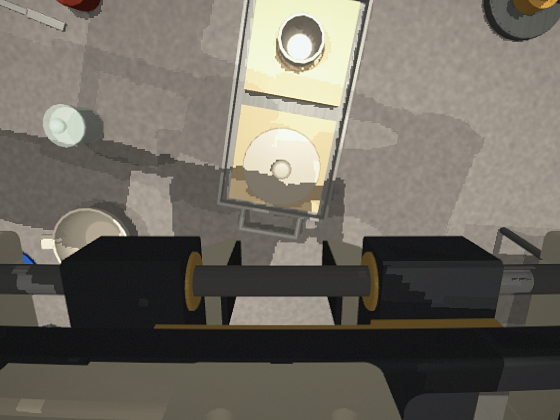

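View pics/s15.png

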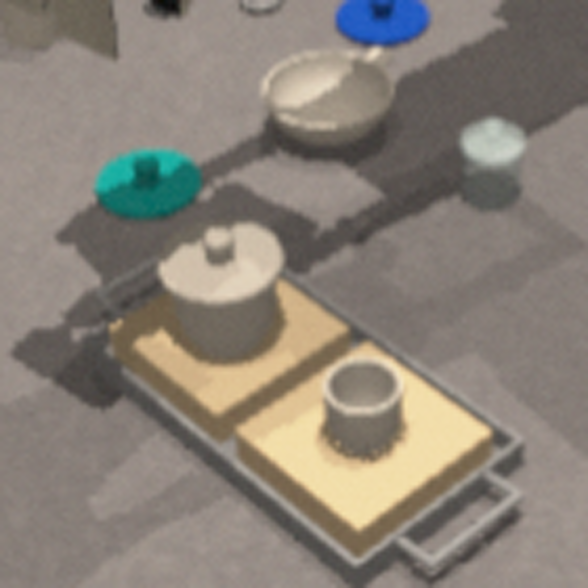

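Large lid is flat and centred. Before the small lid, I'm checking the clearance to the hotplate.

```bash
python3 - <<'E'
from h import *
im=cv2.imread('pics/top0.png'); c=get_calibration('top')
cv2.imwrite('pics/hp.png',cv2.resize(im[80:200,330:510],None,fx=4,fy=4,interpolation=cv2.INTER_CUBIC))
for z in (0,40,70): print(z,toplane(c,[(412,117),(447,121),(485,123)],z).round())
E
```

```text
0 [[ 757. -327.    0.]
 [ 749. -415.    0.]
 [ 746. -512.    0.]]
40 [[ 743. -315.   40.]
 [ 735. -401.   40.]
 [ 732. -494.   40.]]
70 [[ 733. -307.   70.]
 [ 725. -390.   70.]
 [ 722. -481.   70.]]
```

View pics/hp.png

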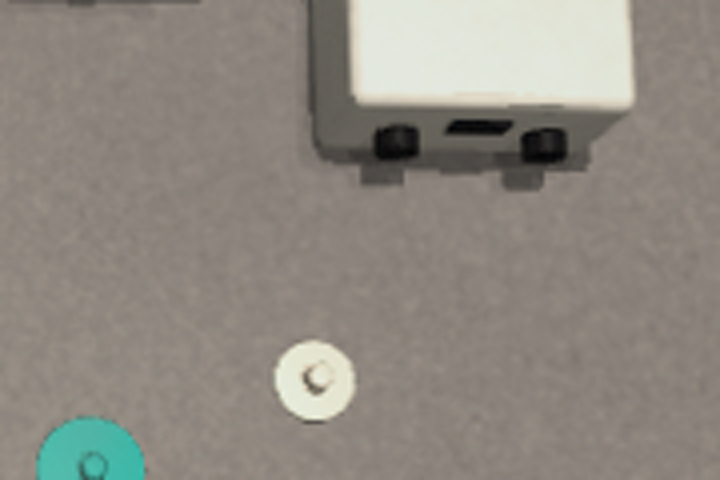

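Front face of the hotplate is at x≈735–750 and the gripper body reaches ~706, so it clears.

Call:
carry_out:
  moves: [-0.1,-0.015,0,0.026,0.01,0,0.45,-0.2,-0.03,0,0.026,0.01,0,0.45,-0.3,-0.045,0.02,0.026,0.01,0,0.45,-0.4,-0.06,0.05,0.026,0.01,0,0.45,-0.5,-0.075,0.09,0.026,0.01,0,0.45,-0.6,-0.09,0.12,0.026,0.01,0,0.45,-0.641,-0.095,0.129,0.026,0.01,0,0.45,-0.641,-0.095,0.129,0.026,0.01,0,0.45]

```text
time: 29.0
tool_pos: [610.0, -329.0, 163.8]
tcp_rot: [-3.14, -0.001, 1.613]
contact_force: [-0.8, -0.0, -0.3]
grip_width: 41.3
```

Call:
carry_out:
  moves: [0,0,0,0,0,0,0.45,0,0,0,0,0,0,0.45,0,0,0,0,0,0,0.45,0,0,0,0,0,0,0.45,0,0,0,0,0,0,0.45,0,0,0,0,0,0,0.45,0,0,0,0,0,0,0.45,0,0,0,0,0,0,0.45]

```text
time: 29.8
tool_pos: [610.0, -329.0, 163.8]
tcp_rot: [-3.14, -0.001, 1.613]
contact_force: [0.4, -0.1, -0.1]
grip_width: 41.3
```

```bash
python3 lid.py w16 611 -311.5 5 25
```

```text
[ 609.956016   -329.05433143  163.80235044] [-3.14013558e+00 -1.04574890e-03  1.61264188e+00] 41.30754388567234
pred [284.29229012 179.51116447]
150 83737.0 [ 634.1 -210.3  171.7   50.1] (338.510498046875, 91.11672973632812)
170 78158.0 [ 639.6 -205.   162.9   48.7] (346.542236328125, 88.12122344970703)
190 932.5 [ 612.9 -300.5   16.     4.3] (286.8284606933594, 167.0234375)
crop 234 129 6.0
```

View pics/w16.png

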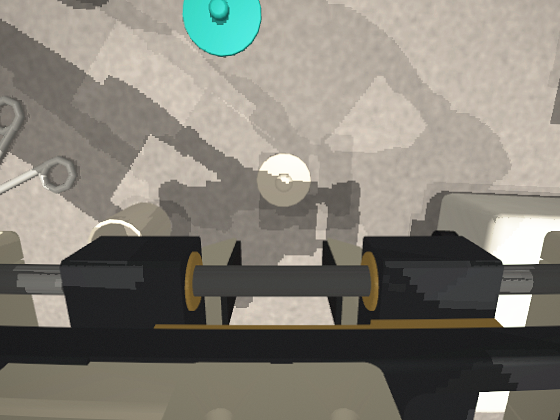

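View pics/w16a.png

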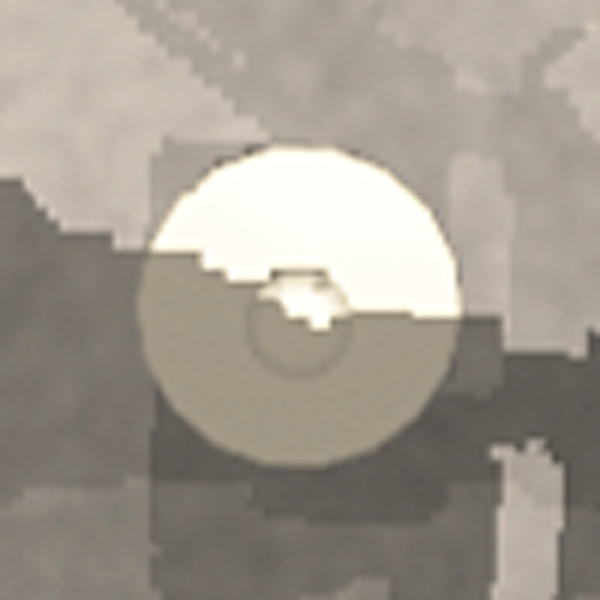

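```bash
python3 - <<'E'
from h import *
c=np.load('w16.npy',allow_pickle=True).item()
a=toplane(c,[(283.8,180.2)],5)[0];print(a,toplane(c,[(283.9,183)],21))
print(rel([a[0],a[1],70]),rel([a[0],a[1],24]))
im=cv2.imread('pics/w16.png'); cv2.imwrite('pics/w16h.png',cv2.resize(im[170:270,400:560],None,fx=4,fy=4))
t=get_calibration('top')
for z in (60,80,100,120): print(z,toplane(t,[(418,105)],z).round(),toplane(c,[(443,195),(475,205),(445,235)],z).round().tolist())
E
```

```text
[ 610.57776434 -312.15524054    5.        ] [[ 610.57080586 -311.9813063    21.        ]]
(array([0.0419, 0.0037, 0.2345]), array([-0.003, -0.002,  0.   ])) (array([0.0418, 0.0038, 0.3495]), array([-0.003, -0.002,  0.   ]))
60 [[ 766. -325.   60.]] [[732.0, -309.0, 60.0], [758.0, -316.0, 60.0], [739.0, -341.0, 60.0]]
80 [[ 759. -319.   80.]] [[721.0, -305.0, 80.0], [746.0, -312.0, 80.0], [728.0, -335.0, 80.0]]
100 [[ 751. -313.  100.]] [[711.0, -302.0, 100.0], [733.0, -307.0, 100.0], [717.0, -328.0, 100.0]]
120 [[ 744. -307.  120.]] [[701.0, -298.0, 120.0], [721.0, -303.0, 120.0], [706.0, -322.0, 120.0]]
```

View pics/w16h.png

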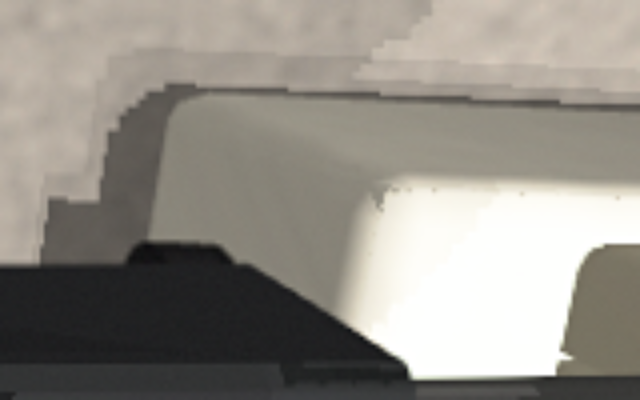

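Hotplate is at x≥745 including its knobs. Grasping the small lid at (610.6,-312.1).

Call:
carry_out:
  moves: [0.042,0.0035,0.05,-0.003,-0.002,0,0.45,0.042,0.0035,0.12,-0.003,-0.002,0,0.45,0.042,0.0035,0.19,-0.003,-0.002,0,0.45,0.042,0.0035,0.25,-0.003,-0.002,0,0.45,0.042,0.0035,0.3,-0.003,-0.002,0,0.45,0.042,0.0035,0.335,-0.003,-0.002,0,0.45,0.042,0.0035,0.349,-0.003,-0.002,0,0.45,0.042,0.0035,0.349,-0.003,-0.002,0,0.45]

```text
time: 30.65
tool_pos: [610.5, -312.1, 24.0]
tcp_rot: [-3.141, -0.0, 1.613]
contact_force: [-0.2, 0.2, 0.8]
grip_width: 41.6
```

Call:
carry_out:
  moves: [0,0,0,0,0,0,0.05,0,0,0,0,0,0,0.05,0,0,0,0,0,0,0.05,0,0,0,0,0,0,0.05,0,0,0,0,0,0,0.05,0,0,0,0,0,0,0.05,0,0,0,0,0,0,0.05,0,0,0,0,0,0,0.05]

```text
time: 31.45
tool_pos: [610.7, -312.3, 24.6]
tcp_rot: [3.141, 0.0, 1.613]
contact_force: [-1.1, 0.7, 5.4]
grip_width: 14.1
```

Call:
carry_out:
  moves: [0,0,-0.02,0,0,0,0.05,0,0,-0.06,0,0,0,0.05,0,0,-0.12,0,0,0,0.05,0,0,-0.2,0,0,0,0.05,0,0,-0.3,0,0,0,0.05,0,0,-0.38,0,0,0,0.05,0,0,-0.38,0,0,0,0.05,0,0,-0.38,0,0,0,0.05]

```text
time: 32.25
tool_pos: [610.8, -312.4, 178.3]
tcp_rot: [3.139, 0.002, 1.613]
contact_force: [0.8, 0.0, -0.8]
grip_width: 13.7
```

```bash
python3 - <<'E'
from h import *
im=capture('wrist')[:,:,::-1]; cv2.imwrite('pics/w17.png',im)
o=get_obs();print(o['tool_pos'],o['tcp_rot'],o['contact_force'],o['grip_width'])
print(rel([641,-10,175]))
E
```

```text
[ 610.26959265 -312.02799285  176.61073736] [3.14142469e+00 2.57015595e-05 1.61257426e+00] [ 0.35146069 -0.32612976 -0.92641501] 13.740461042108338
(array([0.7512, 0.1083, 0.004 ]), array([0., 0., 0.]))
```

View pics/w17.png

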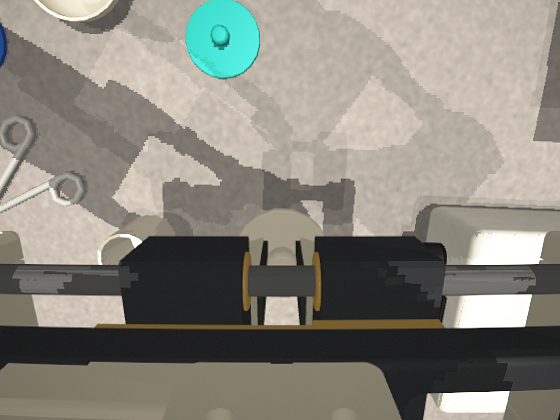

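Call:
carry_out:
  moves: [0.1,0.015,0,0,0,0,0.05,0.2,0.03,0,0,0,0,0.05,0.32,0.045,0,0,0,0,0.05,0.44,0.06,0,0,0,0,0.05,0.56,0.08,0,0,0,0,0.05,0.67,0.1,0,0,0,0,0.05,0.751,0.108,0,0,0,0,0.05,0.751,0.108,0,0,0,0,0.05]

```text
time: 33.1
tool_pos: [640.0, -5.2, 174.9]
tcp_rot: [-3.138, -0.002, 1.618]
contact_force: [-0.1, -0.1, -0.7]
grip_width: 13.8
```

Call:
carry_out:
  moves: [0,0,0,0,0,0,0.05,0,0,0,0,0,0,0.05,0,0,0,0,0,0,0.05,0,0,0,0,0,0,0.05,0,0,0,0,0,0,0.05,0,0,0,0,0,0,0.05,0,0,0,0,0,0,0.05,0,0,0,0,0,0,0.05]

```text
time: 33.9
tool_pos: [640.0, -5.3, 175.0]
tcp_rot: [-3.138, -0.002, 1.618]
contact_force: [-1.0, 0.1, -0.9]
grip_width: 13.8
```

```bash
python3 lid.py w18 643.7 74.2 57 20 50
```

```text
[639.98183295  -5.23140077 174.95671906] [-3.13839937e+00 -1.96679529e-03  1.61768176e+00] 14.012843004004838
pred [292.64700709 107.07243872]
150 15044.0 [641.6  69.7  52.7   5.2] (289.6852722167969, 109.60652160644531)
170 14908.0 [641.7  69.8  52.5   5.2] (289.86505126953125, 109.4155502319336)
190 14300.0 [643.1  72.2  51.    4.2] (291.6427307128906, 106.60018920898438)
crop 242 57 6.0
```

View pics/w18a.png

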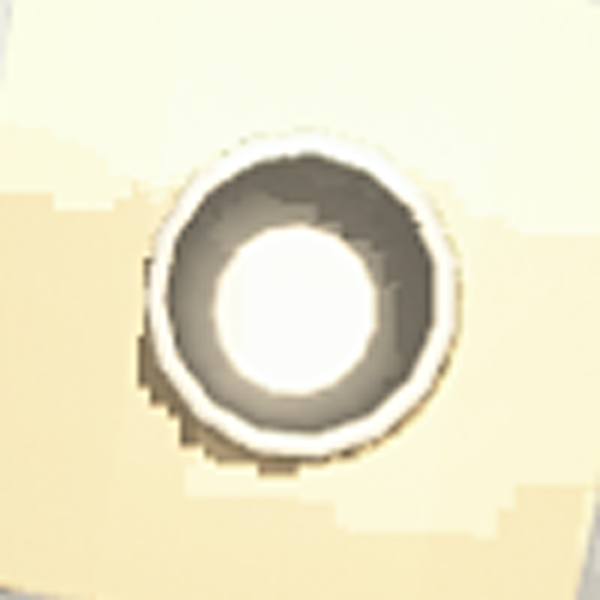

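```bash
python3 - <<'E'
from h import *
print(rel([643.5,74.7,170]),rel([643.5,74.7,95]))
E
```

```text
(array([0.1992, 0.0182, 0.0127]), array([-0.006, -0.004,  0.   ])) (array([0.1988, 0.0188, 0.2002]), array([-0.006, -0.004,  0.   ]))
```

Call:
carry_out:
  moves: [0.1,0.009,0,-0.006,-0.004,0,0.05,0.199,0.018,0.03,-0.006,-0.004,0,0.05,0.199,0.0185,0.08,-0.006,-0.004,0,0.05,0.199,0.0185,0.13,-0.006,-0.004,0,0.05,0.199,0.0185,0.17,-0.006,-0.004,0,0.05,0.199,0.0185,0.2,-0.006,-0.004,0,0.05,0.199,0.0185,0.2,-0.006,-0.004,0,0.05,0.199,0.0185,0.2,-0.006,-0.004,0,0.05]

```text
time: 34.75
tool_pos: [643.7, 74.6, 95.5]
tcp_rot: [3.141, 0.0, 1.618]
contact_force: [-0.2, -0.6, -0.1]
grip_width: 14.2
```

```bash
python3 - <<'E'
from h import *
s=capture('scene')[:,:,::-1]; cv2.imwrite('pics/s19.png',cv2.resize(s[160:300,180:320],None,fx=4.2,fy=4.2,interpolation=cv2.INTER_CUBIC))
print(get_obs()['tool_pos'],rel([643.5,74.7,82]))
E
```

```text
[643.96227243  74.6426899   96.00476511] (array([ 0.0002, -0.0012,  0.035 ]), array([0.003, 0.   , 0.   ]))
```

View pics/s19.png

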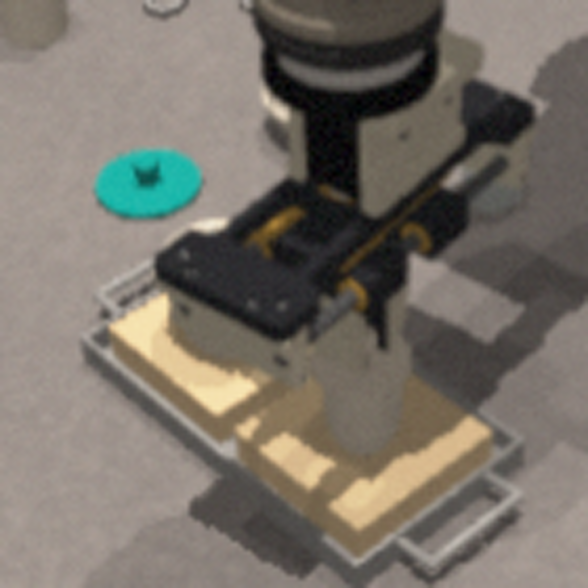

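Call:
carry_out:
  moves: [0,-0.001,0.01,0,0,0,0.05,0,-0.001,0.018,0,0,0,0.05,0,-0.001,0.024,0,0,0,0.05,0,-0.001,0.029,0,0,0,0.05,0,-0.001,0.033,0,0,0,0.05,0,-0.001,0.035,0,0,0,0.05,0,-0.001,0.0365,0,0,0,0.05,0,-0.001,0.0365,0,0,0,0.05]

```text
time: 35.6
tool_pos: [643.7, 74.6, 81.7]
tcp_rot: [3.14, 0.0, 1.618]
contact_force: [-0.4, -0.1, 1.1]
grip_width: 14.3
```

Call:
carry_out:
  moves: [0,0,0.001,0,0,0,0.05,0,0,0.002,0,0,0,0.05,0,0,0.002,0,0,0,0.05,0,0,0.002,0,0,0,0.05,0,0,0.002,0,0,0,0.05,0,0,0.002,0,0,0,0.05,0,0,0.002,0,0,0,0.05,0,0,0.002,0,0,0,0.05]

```text
time: 36.4
tool_pos: [643.9, 74.6, 81.6]
tcp_rot: [3.139, 0.0, 1.618]
contact_force: [-2.0, -0.6, 5.3]
grip_width: 13.9
```

Contact at 5 N. Releasing, rising and backing off.

Call:
carry_out:
  moves: [0,0,0,0,0,0,0.45,0,0,0,0,0,0,0.45,0,0,0,0,0,0,0.45,0,0,0,0,0,0,0.45,0,0,-0.03,0,0,0,0.45,0,0,-0.1,0,0,0,0.45,0,0,-0.2,0,0,0,0.45,-0.05,0,-0.3,0,0,0,0.45]

```text
time: 37.2
tool_pos: [644.1, 56.6, 203.5]
tcp_rot: [3.139, -0.001, 1.62]
contact_force: [1.2, -0.0, -0.1]
grip_width: 41.5
```

Call:
carry_out:
  moves: [-0.1,0,-0.05,0,0,0,0.45,-0.22,0,-0.1,0,0,0,0.45,-0.3,0,-0.12,0,0,0,0.45,-0.3,0,-0.12,0,0,0,0.45,-0.3,0,-0.12,0,0,0,0.45,-0.3,0,-0.12,0,0,0,0.45,-0.3,0,-0.12,0,0,0,0.45,-0.3,0,-0.12,0,0,0,0.45]

```text
time: 38.0
tool_pos: [649.8, -62.1, 251.1]
tcp_rot: [3.14, -0.001, 1.622]
contact_force: [0.1, 0.2, 0.9]
grip_width: 41.1
```

```bash
python3 - <<'E'
from h import *
c=get_calibration('wrist');im=capture('wrist')[:,:,::-1]; cv2.imwrite('pics/w20.png',im)
print(get_obs()['tool_pos'])
print(proj(c,[[632.1,-29.8,74],[643.7,74.6,62]]))
cv2.imwrite('pics/w20a.png',cv2.resize(im[0:230,210:380],None,fx=2.6,fy=2.6,interpolation=cv2.INTER_CUBIC))
s=capture('scene')[:,:,::-1]; cv2.imwrite('pics/s20.png',s); cv2.imwrite('pics/s20a.png',cv2.resize(s[190:310,180:320],None,fx=4.2,fy=4.2,interpolation=cv2.INTER_CUBIC))
E
```

```text
[649.84390514 -62.27230749 251.17526693]
[[265.04399823 160.24325666]
 [282.75172767  46.44704405]]
```

View pics/w20a.png

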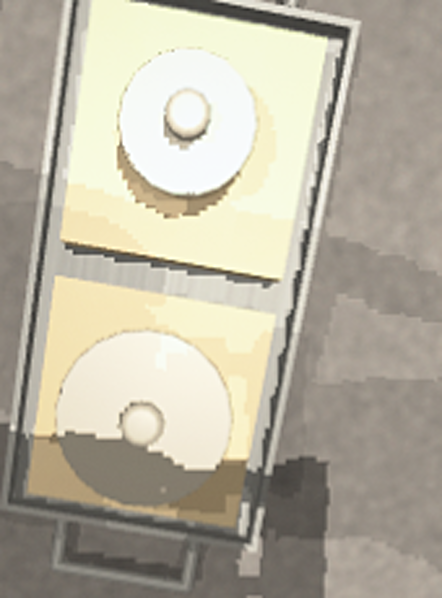

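View pics/s20a.png

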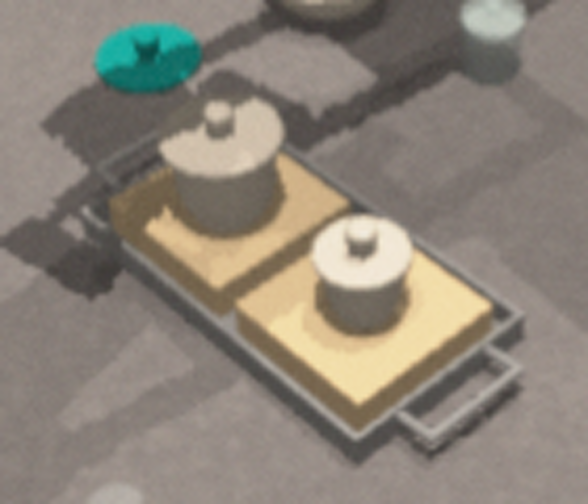

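View pics/s20.png

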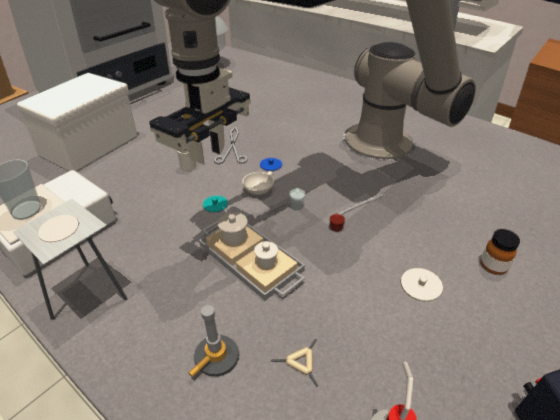

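Lid centres measure (282.3,46.9) and (265.4,160.8), against (282.8,46.4) and (265.0,160.2) expected. All within about 1 mm. Handing in.

```bash
python3 -c "
from plant import *
print(close_job())"
```

```text
the job is handed in; nothing more can be done
None
```

The tray is ready and the job is handed in, at about 38 s of the 96 s allowed. The larger crucible stands in the wider hollow and the smaller one in the narrower hollow, each covered with its own white lid, knob up.

**Last checks:**
- **Seating:** in the wrist camera, both crucible rims were within about 1–1.5 mm of their hollow centres.
- **Lids:** both lid centres came within about 1 mm of the measured rim centres, and both lids look flat in the scene view.
- **Forces:** the highest force shown at the end of any move was about 9 N, when setting the large crucible down.
- **Other items:** the arm made no move to or contact with the beaker, evaporating dish, wide lid or coloured lids. The dish and wide lid show undisturbed in the final scene picture. The beaker was hidden behind the gripper there, so I did not confirm it at the end.

**One disagreement:** the top camera read about 2–3 mm off the wrist camera, roughly its stated 2 mm calibration error. I used the wrist camera for both grasping and placing.

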